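# Clear the light box and present the labelled calibration slide

## Task

The lens-cleaner bottle has been left on the light box: stand it gently upright on the steel tray and let go of it. Then draw out of the black rack the one glass slide that has a frosted label end, marked by a small notch in its top corner, and show its label to the camera on the post behind the light box: hold it by the clear glass, label uncovered, still in the air over the middle of the light box and one to two hand's breadths above it, label face up and sloped half-way towards the camera, notch at upper left as the camera sees it. The program finishes while the robot is still holding the slide there; leave the two plain slides and the two white pucks where they are.

Things in the scene. Friction and masses are not known exactly. Their poses are not given: they have to be found in the camera images.
- slide_mid (a point): Centre of the labelled glass slide, loose, 0.11 to 0.18 kg, 100 mm long, 70 high, 8 thick, standing on a long edge in one slot of the rack, its centre 43 mm above the table, top edge at 78 mm. x axis: out of the label face; y: along its length, the frosted end is the last 28 mm at -y, the rest is clear glass with dark dots; z: towards its top edge. Grip it across the 8 mm, in the upper half.
- label (a point): Centre of the label (pale, with dark bars), on the label face of the frosted end: 36 mm from the slide's centre towards -y and 3 mm below it. The label is on that face only. The clear glass begins 22 mm from the slide's centre on that side; grip only clear glass.
- plain_a_mid (a point): Centre of a plain glass slide, same size and same stand, with dots but no frosted end, label or notch; stays in the rack. Axes as for the labelled slide.
- plain_b_mid (a point): Centre of the other plain glass slide, as above; stays in the rack.
- rack: Black slotted rack, fixed, 156 (x) x 112 (y) x 20 mm high, may be turned any way round. Origin: centre of its underside. Three open-topped slots run along its y, at x = -50, 0 and +50 mm, each 10 mm wide and 12 mm deep (floor 8 mm above the table); the slides stand 58 mm out of it, with 42 mm of free air between neighbours.
- light_box_top (a point): Centre of the top of the light box, an aluminium-framed white panel lying on the table, fixed, 180 x 180 x 25 mm; this point is 25 mm above the table; x axis: level, towards the camera post (away from the robot); y along its side, z up.
- bottle_mid (a point): Centre of the white plastic bottle with a black cap, loose, 0.08 to 0.17 kg: 44 mm diameter, 90 mm tall; this point is on its axis, 45 mm above its foot; the straight wall goes up to 56 mm above the foot, the cap is about 22 mm wide; z along its axis, up. It starts upright on the light box.
- tray_in (a point): Centre of the inner floor of the steel tray, fixed, 140 x 140 mm outside, 12 mm high, walls 4 mm thick; the inner floor is 132 x 132 mm, 4 mm above the table; axes along its sides, z up.
- puck_a_center (a point): Centre of a white plastic puck, 38 mm diameter, 35 mm high, standing on the table beyond the light box; leave alone.
- puck_b_center (a point): Centre of the other white puck, the same; leave alone.
- camera_eye (a point): Front of the lens of the label camera, on a post fixed to the light box on its far side from the robot: 165 mm along the light box's x from its middle and 285 mm above its top, looking back and down at 45 degrees over the middle. Its post (20 mm square, 348 mm tall, with a cross-bar to the camera) is 222 mm along x and 120 mm along y from the middle.
- slide: The same slide, origin at the middle of its lower long edge, same axes. A square notch, 12 x 12 mm, is cut from the top corner of the frosted end (-y, +z): whoever looks at the label face with the notch at the top has it at the left. So, seen from above as it stands, the label looks to the side from which the notch is at the left hand.
- bottle: The same bottle, with its origin at the centre of its foot.
- light_box: The same light box, origin at the centre of its underside.
- tray: The same tray, origin at the centre of its underside.

How it is judged:
By the outcome, as a careful person would: the job done as asked, in the order asked, and still so for the second after the job is handed in, while the arm keeps its last pose, push and grip.
It also fails if it takes over 51 s, if anything falls off the work surface, if the arm or the gripper's body presses on something with over 40 N, if the wrist force passes 120 N, or if a joint passes its speed limit or range.

## Robot

A 7-joint arm with a two-finger parallel gripper is mounted at the origin on the work surface. World frame = base frame: x ahead of the robot, y to its left, z up, the work surface at z = 0. Lengths are in m, angles in rad, forces in N, time in s.
With the tool pointing down it reaches from about 0.425 to 0.875 m from the base axis. Payload 8.4 kg.
Tool frame: the origin (TCP) lies on the centre line of the jaws, within the pads' length; the fingertips stand 19 mm ahead of it and the grasp point (between the pads) is the TCP; x points along the fingers, z is the direction in which the jaws open and shut, and the axes are right-handed (so a half turn about x gives the same grasp; the last joint's range is limited). The gripper opens to 85 mm and grips with 20 to 120 N. Pads are 22 mm wide; open, the fingers measure 114 mm over their backs; the gripper's body (76 mm by 85 mm) begins 54 mm behind the grasp point. The pads swing forward as they close: fully open they stand 13 mm farther back than shut.
Start: joints at [-1.442, 0.333, 0.04, 1.465, -0.013, 1.343, -0.059], TCP at [0.147, 0.633, 0.25] pointing down, gripper open.
Joint ranges: [-2.58, 2.58], [-0.38, 2.09], [-1.3, 1.39], [0.25, 2.4], [-1.5, 4.64], [0.08, 2.09], [-2.65, 2.65]. Speed limits (rad/s): [2.22, 2.22, 2.79, 2.79, 3.14, 3.14, 3.14].

## Interface

Orientations are given as a 3x3 rotation matrix whose columns are the frame's x, y, z axes.
In Python, from workcell import get_state, get_image, sign_off gives the robot as it stands.
- The arm moves only by the shell command python3 -m crank 'ROWS' [OPENING] [FORCE]. ROWS is JSON, a list of rows, each an object of numbers: "tx", "ty", "tz": the shift along the tool's x, y, z in cm; "ax", "ay", "az": the turn, a rotation vector about the tool's x, y, z in degrees. In form: [{"tx": .., "ty": .., "tz": .., "ax": .., "ay": .., "az": ..}, ...]. A call has exactly 8 rows; each row is the pose to reach, as a shift and turn from the pose commanded when the call began, along the tool's axes at that moment; what a row does not reach only later rows make up. A row lasts 1/12 s, in which the tool goes at most 41.7 mm and 7.16 degrees, less where a joint would pass 70% of its speed; a pose out of reach is approached as far as the arm can. A call with a gripper value outside its range is refused whole. OPENING is the closure, from -1 (fully open) to 1 (shut), set as the call begins (- or left out, the last holds). The fingers move at their own pace and stop on an object; FORCE is the grip in N (left out, the last holds). Time passes only in rows, so rows that repeat a pose let the fingers close, or fill a call up. It gives the time, the measured TCP pose, the force and the opening at its end, in the units of the state.
- get_state(): the state, without advancing time (a new reading comes with each control period).
- get_image(name): name is "scene" or "top" or "wrist"; returns a dict with "img" (384x512x3 uint8, red, green, blue), "range_z" (384x512 float32, m along the optical axis (not along the pixel's ray), 0 where there is no reading), "camera_matrix" (3x3 intrinsics, pixels), "distortion" ([k1, k2, p1, p2, k3] as OpenCV has them; the pictures are not rectified), "rvec" (rotation vector, rad) and "tvec" (3), from world to camera coordinates, as OpenCV has them. Camera axes: x right, y down, z forward; pixel columns grow to the right and rows downward; lengths in m; the calibration is good to about 2 mm. A picture is of the moment at which its call begins.
- sign_off(): hands the job in, once; it reports no verdict.
The state is a dict: "clock": time; "joint_positions": joint angles; "dq": joint speeds; "joint_torque": joint torques, N m; "ee_pos": TCP position; "orientation": TCP orientation; "wrist_force": force on the tool from outside, world axes, zero at the start; "ft_torque": the same for the moment, N m; "opening": finger opening in m.
Only numpy, scipy, OpenCV 4.12 (cv2) and the standard library are available. Lean on these libraries where they do the work, as an engineer would, in place of code of your own. Each camera call takes 0.05 s, during which the arm holds its last target.

## Working session

There is one attempt and no reset: what is moved stays moved. The work goes in short steps, Python scripts to look and compute and a shell command to move; the robot and the scene stay as the last step left them, time stands still between calls to the robot, and variables do not carry over. Pictures are saved under pics/ and viewed, and the job is handed in when it is done.

```bash
ls; mkdir -p pics; cat > h.py <<'E'
import numpy as np, cv2
from workcell import get_state, get_image
def grab(n):
    d=get_image(n); return d
def save(d,name): cv2.imwrite('pics/'+name, cv2.cvtColor(d['img'],cv2.COLOR_RGB2BGR))
def cam(d):
    R=cv2.Rodrigues(np.array(d['rvec'],float))[0]; t=np.array(d['tvec'],float).ravel()
    return R,t,np.array(d['camera_matrix'],float),np.array(d['distortion'],float)
def ray(d,px):
    R,t,K,D=cam(d)
    p=cv2.undistortPoints(np.array(px,float).reshape(-1,1,2),K,D).reshape(-1,2)
    v=np.c_[p,np.ones(len(p))]@R
    return -R.T@t, v
def onz(d,px,z):
    c,v=ray(d,px); s=(z-c[2])/v[:,2]; return c+v*s[:,None]
def proj(d,P):
    R,t,K,D=cam(d)
    return cv2.projectPoints(np.array(P,float).reshape(-1,1,3),np.array(d['rvec'],float),t,K,D)[0].reshape(-1,2)
def cloud(d):
    R,t,K,D=cam(d); Z=d['range_z']; h,w=Z.shape
    u,v=np.meshgrid(np.arange(w),np.arange(h))
    p=cv2.undistortPoints(np.stack([u,v],-1).reshape(-1,1,2).astype(float),K,D).reshape(-1,2)
    P=np.c_[p,np.ones(len(p))]*Z.reshape(-1,1)
    W=(P-t)@R; W[Z.reshape(-1)==0]=np.nan
    return W.reshape(h,w,3)
E
python3 - <<'E'
from h import *
import pickle
print(get_state())
for n in ['scene','top','wrist']:
    d=grab(n); save(d,n+'0.png'); pickle.dump(d,open(n+'0.pkl','wb'))
    c,_=ray(d,[[256,192]]); print(n,c)
E
```

```text
pics
{'clock': 0.0, 'joint_positions': array([-1.44219056,  0.33389353,  0.03988054,  1.46632041, -0.01340299,
        1.34331822, -0.05847059]), 'dq': array([ 1.16806127e-03, -8.45512101e-05, -2.54416575e-04, -3.86502203e-04,
        2.66497667e-04, -1.29353748e-03, -1.23401527e-04]), 'joint_torque': array([ 1.44847570e-03, -6.58531451e+01,  1.36638399e+00, -4.05571640e+01,
        1.67705520e-02,  1.24136082e-02, -2.85469184e-05]), 'ee_pos': array([0.14672478, 0.63275706, 0.24940853]), 'orientation': array([[-2.68092018e-04, -9.74165317e-01,  2.25835921e-01],
       [-1.65183096e-03,  2.25836052e-01,  9.74163923e-01],
       [-9.99998600e-01, -1.11877193e-04, -1.66970127e-03]]), 'wrist_force': array([-0.93618799,  0.14324726,  0.32495934]), 'ft_torque': array([ 0.03142384,  0.00209787, -0.03364963]), 'opening': 0.08552664014214}
scene [ 1.09407903 -0.59682301  0.9029442 ]
top [0.47138514 0.03746379 1.03416156]
wrist [0.07816622 0.64906114 0.37295763]
```

View pics/scene0.png

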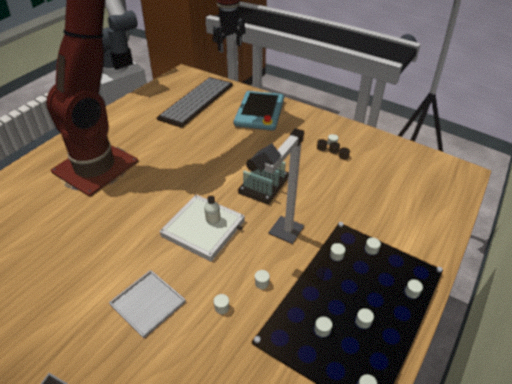

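View pics/top0.png

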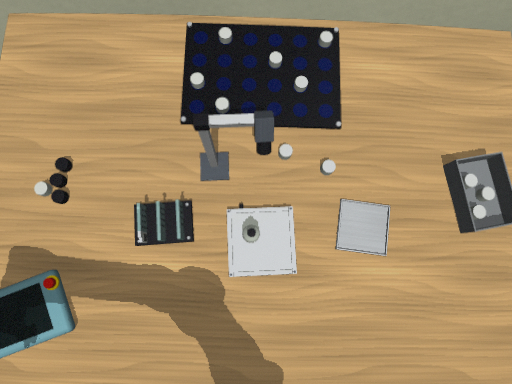

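View pics/wrist0.png

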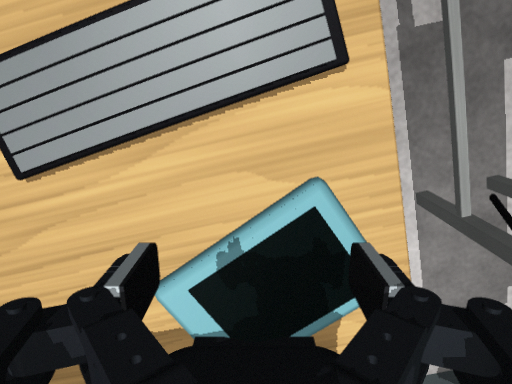

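The top view shows the light box at (262,241), with the bottle on it at about (251,232). The rack is at (164,222) with three slides, the tray at (363,227), and the label camera at (264,130). I'll measure and zoom in next.

```bash
python3 - <<'E'
from h import *
import pickle
d=pickle.load(open('top0.pkl','rb'))
im=cv2.cvtColor(d['img'],cv2.COLOR_RGB2BGR)
cv2.imwrite('pics/topz.png',np.hstack([cv2.resize(im[185:255,125:205],None,fx=8,fy=8,interpolation=cv2.INTER_CUBIC)]))
s=pickle.load(open('scene0.pkl','rb'))
im2=cv2.cvtColor(s['img'],cv2.COLOR_RGB2BGR)
cv2.imwrite('pics/scz.png',cv2.resize(im2[130:215,225:305],None,fx=7,fy=7,interpolation=cv2.INTER_CUBIC))
W=cloud(d)
for n,p in dict(box=(275,255),tray=(363,227),bottle=(251,232),rack=(152,238),cam=(264,120)).items():
    print(n,W[p[1],p[0]])
hsv=cv2.cvtColor(im,cv2.COLOR_BGR2HSV)
# light box: bright low-sat
def rect(mask,roi,z,name):
    m=np.zeros_like(mask); x0,y0,x1,y1=roi; m[y0:y1,x0:x1]=mask[y0:y1,x0:x1]
    c=max(cv2.findContours(m,cv2.RETR_EXTERNAL,cv2.CHAIN_APPROX_NONE)[0],key=cv2.contourArea)
    P=onz(d,c.reshape(-1,2),z)[:,:2]
    r=cv2.minAreaRect((P*1000).astype(np.float32)); print(name,r)
lo=(hsv[...,1]<60)&(hsv[...,2]>110)
rect((lo*255).astype(np.uint8),(215,195,310,285),.025,'box')
rect((lo*255).astype(np.uint8),(325,190,400,265),.012,'tray')
dk=(hsv[...,2]<75)|(hsv[...,1]<70)
rect((dk*255).astype(np.uint8),(128,185,205,252),.02,'rack')
E
```

```text
box [ 0.47746365 -0.04558343  0.02649372]
tray [ 0.55970993 -0.29082913  0.00351883]
bottle [0.53097247 0.02119164 0.11430009]
rack [0.51353142 0.2847779  0.0184829 ]
cam [0.72015528 0.00716383 0.37608763]
box ((514.658935546875, -7.3907623291015625), (180.68101501464844, 180.14935302734375), 4.037415027618408)
tray ((559.740478515625, -288.0588073730469), (142.03550720214844, 140.9884033203125), 83.45317077636719)
rack ((558.8876342773438, 257.0264892578125), (116.7578125, 157.1290740966797), 6.191080093383789)
```

View pics/topz.png

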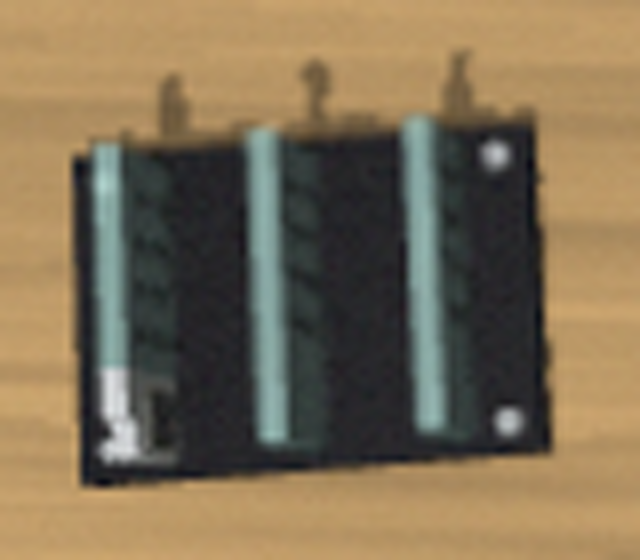

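View pics/scz.png

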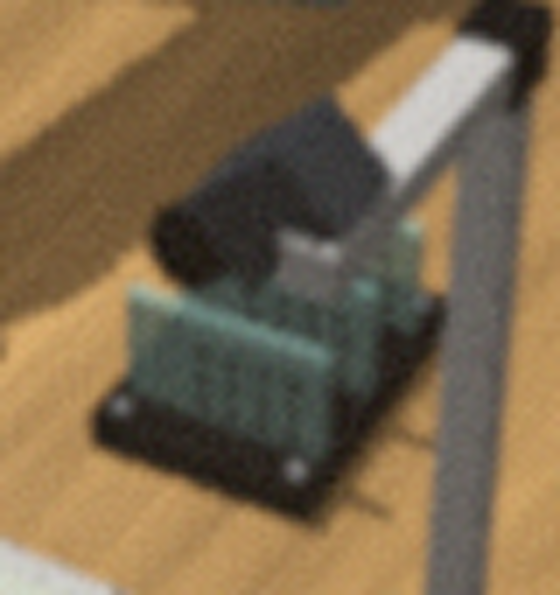

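```bash
cat >> h.py <<'E'
from scipy.spatial.transform import Rotation as Ro
def go(pos,R=None,s=None):
    s=s or get_state(); R0=np.array(s['orientation']); 
    R=R0 if R is None else np.array(R)
    t=R0.T@(np.array(pos)-s['ee_pos'])*100
    a=Ro.from_matrix(R0.T@R).as_rotvec(degrees=True)
    print('shift cm',t.round(2),'turn deg',a.round(1))
E
python3 - <<'E'
from h import *
import pickle
for n in ['top','scene']:
    d=pickle.load(open(n+'0.pkl','rb')); W=cloud(d)
    def sel(c,r,z0,z1):
        m=(np.hypot(W[...,0]-c[0],W[...,1]-c[1])<r)&(W[...,2]>z0)&(W[...,2]<z1); return W[m],m
    P,m=sel((.53,.02),.05,.105,.125); print(n,'cap',P.mean(0),len(P),P.min(0),P.max(0))
    P,m=sel((.53,.02),.05,.045,.125); print(n,'all',len(P),P.min(0),P.max(0))
    P,m=sel((.559,.257),.09,.068,.09)
    # cluster by y'
    th=np.radians(6.2); ex=np.array([np.cos(th),np.sin(th)]); ey=np.array([-ex[1],ex[0]])
    q=P[:,:2]-[.5589,.257]; b=q@ey; a=q@ex
    for lo,hi in((-.07,-.03),(-.02,.02),(.03,.07)):
        k=(b>lo)&(b<hi)
        if k.sum(): print('  slide',lo,k.sum(),'b',b[k].mean(),'a',a[k].min(),a[k].max(),'z',np.median(P[k,2]))
# top: cap by dark mask
d=pickle.load(open('top0.pkl','rb')); im=d['img']
m=np.zeros(im.shape[:2],np.uint8); m[220:245,238:265]=(im[220:245,238:265].max(2)<75)*255
print(cv2.connectedComponentsWithStats(m)[2:])
# slides by teal mask at z=.078
hsv=cv2.cvtColor(im,cv2.COLOR_RGB2HSV); r=(slice(185,250),slice(130,200))
t=np.zeros(im.shape[:2],np.uint8); t[r]=((hsv[r][...,2]>110)&((hsv[r][...,0]>70)&(hsv[r][...,0]<110)|(hsv[r][...,1]<40)))*255
for c in cv2.findContours(t,cv2.RETR_EXTERNAL,cv2.CHAIN_APPROX_NONE)[0]:
    if cv2.contourArea(c)>20: print(cv2.minAreaRect((onz(d,c.reshape(-1,2),.078)[:,:2]*1000).astype(np.float32)))
go((.531,.021,.20),[[0,0,1],[0,1,0],[-1,0,0]])
E
```

```text
top cap [0.53144427 0.02165627 0.1153246 ] 62 [0.52135749 0.01148246 0.10888203] [0.54101001 0.03108983 0.11997408]
top all 244 [ 5.10419539e-01 -2.97622594e-05  4.95335328e-02] [0.55099739 0.04350635 0.11997408]
  slide -0.07 152 b -0.048374943434459944 a -0.05120449204738966 0.048835496588166556 z 0.0785173281783027
  slide -0.02 157 b -0.0007807185445130691 a -0.050060263826234026 0.04806374412160946 z 0.07821310839890179
  slide 0.03 149 b 0.049994644834885235 a -0.04562039672641475 0.046812272058700206 z 0.0778985412977903
scene cap [0.53298237 0.02066916 0.11332173] 52 [0.52165971 0.01060439 0.10510845] [0.54317442 0.03280694 0.11764548]
scene all 302 [ 0.51342941 -0.00166672  0.0455092 ] [0.55512907 0.03787561 0.11764548]
  slide -0.07 129 b -0.04905603469571658 a -0.05078767121392951 0.04903090542586278 z 0.07703890946035498
  slide -0.02 25 b -4.984078073507629e-05 a -0.0014008093083542892 0.049160195943642675 z 0.0732543000760708
  slide 0.03 17 b 0.051078241486481185 a 0.03555636286554098 0.048365646136932464 z 0.07470531416809899
(array([[     0,      0,    512,    384, 196559],
       [   248,    228,      8,      9,     49]], dtype=int32), array([[255.50109636, 191.48992414],
       [251.10204082, 231.91836735]]))
((549.6769409179688, 304.9425354003906), (100.06458282470703, 12.690927505493164), 4.25398588180542)
((557.435302734375, 258.2025146484375), (97.76851654052734, 9.1185884475708), 6.114351272583008)
((561.4746704101562, 208.42111206054688), (97.55032348632812, 9.212980270385742), 5.820805072784424)
shift cm [  5.03 -51.25 -50.92] turn deg [76.9 -0.1  0.1]
```

```bash
python3 -m crank '[{"ty":-1.5,"tz":-1.5,"ax":2},{"ty":-4,"tz":-4,"ax":6},{"ty":-6.5,"tz":-6.5,"ax":10},{"ty":-9,"tz":-9,"ax":14},{"ty":-11.5,"tz":-11.5,"ax":18},{"ty":-14,"tz":-14,"ax":22},{"ty":-16.5,"tz":-16.5,"ax":26},{"ty":-19,"tz":-19,"ax":30}]' -1
python3 - <<'E'
from h import *
s=get_state();print(s['clock'],s['ee_pos'],s['joint_positions'].round(3))
go((.532,.021,.25),[[0,0,1],[0,1,0],[-1,0,0]])
E
```

```text
0.15 [0.14676832 0.63289716 0.24963079] [-1.442  0.334  0.04   1.466 -0.013  1.343 -0.059]
shift cm [ 3.000e-02 -5.135e+01 -5.091e+01] turn deg [76.9 -0.1  0.1]validation failed for argument at $[0]...
```

```bash
python3 -m crank '[{"tx":0,"ty":-1.5,"tz":-1.5,"ax":2,"ay":0,"az":0},{"tx":0,"ty":-4,"tz":-4,"ax":6,"ay":0,"az":0},{"tx":0,"ty":-6.5,"tz":-6.5,"ax":10,"ay":0,"az":0},{"tx":0,"ty":-9,"tz":-9,"ax":14,"ay":0,"az":0},{"tx":0,"ty":-11.5,"tz":-11.5,"ax":18,"ay":0,"az":0},{"tx":0,"ty":-14,"tz":-14,"ax":22,"ay":0,"az":0},{"tx":0,"ty":-16.5,"tz":-16.5,"ax":26,"ay":0,"az":0},{"tx":0,"ty":-19,"tz":-19,"ax":30,"ay":0,"az":0}]' -1
python3 - <<'E'
from h import *
s=get_state();print(s['clock'],s['ee_pos'],s['joint_positions'].round(3))
go((.532,.021,.25),[[0,0,1],[0,1,0],[-1,0,0]])
E
```

```text
clock: 0.82
ee_pos: [0.2896, 0.4034, 0.2501]
orientation: [[-0.0, -0.728, 0.685], [-0.0, 0.685, 0.728], [-1.0, 0.0, -0.0]]
wrist_force: [0.5, 0.6, 1.0]
opening: 0.086
0.8167 [0.28955771 0.40344037 0.25011778] [-1.248  0.015  0.214  1.838 -0.003  1.289 -0.218]
shift cm [ 1.000e-02 -4.386e+01 -1.124e+01] turn deg [46.8 -0.  -0. ]
```

```bash
python3 -m crank '[{"tx":0,"ty":-3.3,"tz":-0.85,"ax":4,"ay":0,"az":0},{"tx":0,"ty":-6.6,"tz":-1.7,"ax":8,"ay":0,"az":0},{"tx":0,"ty":-9.9,"tz":-2.5,"ax":12,"ay":0,"az":0},{"tx":0,"ty":-13.2,"tz":-3.4,"ax":16,"ay":0,"az":0},{"tx":0,"ty":-16.5,"tz":-4.2,"ax":20,"ay":0,"az":0},{"tx":0,"ty":-20,"tz":-5.1,"ax":24,"ay":0,"az":0},{"tx":0,"ty":-23.5,"tz":-6,"ax":28,"ay":0,"az":0},{"tx":0,"ty":-27,"tz":-6.9,"ax":32,"ay":0,"az":0}]' -1
python3 - <<'E'
from h import *
s=get_state();print(s['clock'],s['ee_pos'],s['joint_positions'].round(3))
go((.532,.021,.18),[[0,0,1],[0,1,0],[-1,0,0]])
E
```

```text
clock: 1.48
ee_pos: [0.4396, 0.1687, 0.2503]
orientation: [[-0.0, -0.255, 0.967], [0.0, 0.967, 0.255], [-1.0, 0.0, 0.0]]
wrist_force: [1.6, 0.0, 0.1]
opening: 0.0851
1.4833 [0.43964764 0.16870653 0.25033348] [-0.97  -0.061  0.495  1.903  0.03   1.292 -0.227]
shift cm [  7.03 -16.64   5.17] turn deg [14.8  0.  -0. ]
```

```bash
python3 -m crank '[{"tx":0.7,"ty":-2.5,"tz":0.8,"ax":2,"ay":0,"az":0},{"tx":1.7,"ty":-5,"tz":1.6,"ax":4,"ay":0,"az":0},{"tx":2.7,"ty":-7.5,"tz":2.4,"ax":6,"ay":0,"az":0},{"tx":3.7,"ty":-10,"tz":3.2,"ax":8,"ay":0,"az":0},{"tx":4.7,"ty":-12.5,"tz":4,"ax":10.5,"ay":0,"az":0},{"tx":5.7,"ty":-14.5,"tz":4.6,"ax":13,"ay":0,"az":0},{"tx":6.5,"ty":-16,"tz":5,"ax":14.8,"ay":0,"az":0},{"tx":7,"ty":-16.6,"tz":5.2,"ax":14.8,"ay":0,"az":0}]' -1
python3 - <<'E'
from h import *
s=get_state();print(s['clock'],s['ee_pos'],s['joint_positions'].round(3))
d=grab('wrist'); save(d,'w1.png')
print(proj(d,[[.532,.021,.115]]))
go((.532,.021,.068),[[0,0,1],[0,1,0],[-1,0,0]])
E
```

```text
clock: 2.15
ee_pos: [0.5325, 0.0209, 0.1794]
orientation: [[-0.001, 0.002, 1.0], [-0.001, 1.0, -0.002], [-1.0, -0.001, -0.001]]
wrist_force: [-0.8, 0.2, -0.2]
opening: 0.0856
2.15 [0.53247355 0.02090935 0.17939639] [-0.753  0.164  0.699  1.87  -0.114  1.149 -0.015]
[[254.87403555 215.8861928 ]]
shift cm [ 1.108e+01  1.000e-02 -1.000e-02] turn deg [ 0.  -0.1  0.1]
```

View pics/w1.png

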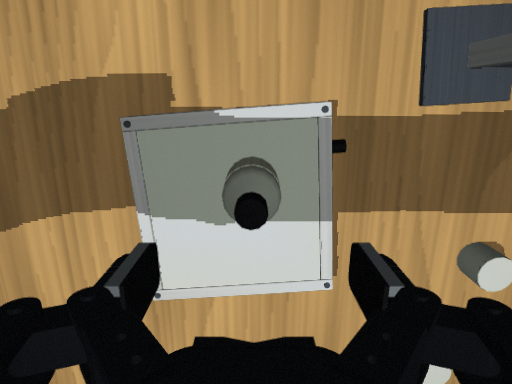

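The cap shows at (251,210), against a predicted (255,216), so the two agree within 2-3 mm. I'm going down now.

```bash
python3 -m crank '[{"tx":1.5,"ty":0.1,"tz":-0.1,"ax":0,"ay":0,"az":0},{"tx":3.2,"ty":0.15,"tz":-0.1,"ax":0,"ay":0,"az":0},{"tx":5,"ty":0.15,"tz":-0.1,"ax":0,"ay":0,"az":0},{"tx":6.8,"ty":0.15,"tz":-0.1,"ax":0,"ay":0,"az":0},{"tx":8.5,"ty":0.15,"tz":-0.1,"ax":0,"ay":0,"az":0},{"tx":10,"ty":0.15,"tz":-0.1,"ax":0,"ay":0,"az":0},{"tx":10.8,"ty":0.15,"tz":-0.1,"ax":0,"ay":0,"az":0},{"tx":11,"ty":0.15,"tz":-0.1,"ax":0,"ay":0,"az":0}]' -1
python3 -m crank '[{"tx":0,"ty":0,"tz":0,"ax":0,"ay":0,"az":0},{"tx":0,"ty":0,"tz":0,"ax":0,"ay":0,"az":0},{"tx":0,"ty":0,"tz":0,"ax":0,"ay":0,"az":0},{"tx":0,"ty":0,"tz":0,"ax":0,"ay":0,"az":0},{"tx":0,"ty":0,"tz":0,"ax":0,"ay":0,"az":0},{"tx":0,"ty":0,"tz":0,"ax":0,"ay":0,"az":0},{"tx":0,"ty":0,"tz":0,"ax":0,"ay":0,"az":0},{"tx":0,"ty":0,"tz":0,"ax":0,"ay":0,"az":0}]' 1 30
```

```text
clock: 2.87
ee_pos: [0.5302, 0.0259, 0.0692]
orientation: [[-0.002, -0.005, 1.0], [-0.0, 1.0, 0.005], [-1.0, -0.0, -0.002]]
wrist_force: [-0.7, -0.5, 0.4]
opening: 0.0855
clock: 3.53
ee_pos: [0.5318, 0.0251, 0.0714]
orientation: [[0.001, -0.003, 1.0], [0.001, 1.0, 0.003], [-1.0, 0.001, 0.001]]
wrist_force: [-1.9, 0.1, 6.3]
opening: 0.0432
```

```bash
python3 -m crank '[{"tx":-0.3,"ty":0,"tz":0,"ax":0,"ay":0,"az":0},{"tx":-1,"ty":0,"tz":0,"ax":0,"ay":0,"az":0},{"tx":-2,"ty":0,"tz":0,"ax":0,"ay":0,"az":0},{"tx":-3.2,"ty":0,"tz":0,"ax":0,"ay":0,"az":0},{"tx":-4.4,"ty":-0.5,"tz":0,"ax":0,"ay":0,"az":0},{"tx":-5.4,"ty":-1.5,"tz":0,"ax":0,"ay":0,"az":0},{"tx":-6,"ty":-3.5,"tz":0.1,"ax":0,"ay":0,"az":0},{"tx":-6.5,"ty":-6,"tz":0.3,"ax":0,"ay":0,"az":0}]'
python3 - <<'E'
from h import *
s=get_state();print(s['clock'],s['ee_pos'],s['opening'],s['wrist_force'])
go((.56,-.288,.12),[[0,0,1],[0,1,0],[-1,0,0]])
E
```

```text
clock: 4.2
ee_pos: [0.5348, -0.0351, 0.1371]
orientation: [[0.002, -0.005, 1.0], [0.001, 1.0, 0.005], [-1.0, 0.001, 0.002]]
wrist_force: [0.8, -1.1, -1.0]
opening: 0.0429
4.2 [ 0.53480007 -0.03509999  0.13708725] 0.04294194313144693 [ 0.84055511 -1.06107556 -1.01411747]
shift cm [  1.69 -25.3    2.39] turn deg [ 0.3  0.1 -0.1]
```

```bash
python3 -m crank '[{"tx":0,"ty":-3,"tz":0.3,"ax":0,"ay":0,"az":0},{"tx":0,"ty":-6.5,"tz":0.6,"ax":0,"ay":0,"az":0},{"tx":0,"ty":-10,"tz":0.9,"ax":0,"ay":0,"az":0},{"tx":0,"ty":-13.5,"tz":1.3,"ax":0,"ay":0,"az":0},{"tx":0,"ty":-17,"tz":1.7,"ax":0,"ay":0,"az":0},{"tx":0.5,"ty":-20.5,"tz":2,"ax":0,"ay":0,"az":0},{"tx":1,"ty":-23.5,"tz":2.4,"ax":0,"ay":0,"az":0},{"tx":1.7,"ty":-25.3,"tz":2.4,"ax":0,"ay":0,"az":0}]'
python3 -m crank '[{"tx":1,"ty":0,"tz":0,"ax":0,"ay":0,"az":0},{"tx":2.5,"ty":0,"tz":0,"ax":0,"ay":0,"az":0},{"tx":4,"ty":0,"tz":0,"ax":0,"ay":0,"az":0},{"tx":5.2,"ty":0,"tz":0,"ax":0,"ay":0,"az":0},{"tx":5.6,"ty":0,"tz":0,"ax":0,"ay":0,"az":0},{"tx":5.8,"ty":0,"tz":0,"ax":0,"ay":0,"az":0},{"tx":5.8,"ty":0,"tz":0,"ax":0,"ay":0,"az":0},{"tx":5.8,"ty":0,"tz":0,"ax":0,"ay":0,"az":0}]'
python3 - <<'E'
from h import *
s=get_state();print(s['clock'],s['ee_pos'],s['joint_positions'].round(2))
d=grab('top'); save(d,'t2.png'); e=grab('scene');
W=cloud(d); P=W[200:260,320:410].reshape(-1,3); P=P[(P[:,2]>.02)&(P[:,2]<.06)]
im=np.hstack([cv2.resize(d['img'][180:270,310:420],(400,330)),cv2.resize(e['img'][230:340,80:200],(360,330))])
cv2.imwrite('pics/t2z.png',im[...,::-1])
E
```

```text
clock: 4.87
ee_pos: [0.5585, -0.2933, 0.1198]
orientation: [[0.002, 0.001, 1.0], [-0.003, 1.0, -0.001], [-1.0, -0.003, 0.002]]
wrist_force: [-0.3, 0.2, -0.3]
opening: 0.043
clock: 5.53
ee_pos: [0.5594, -0.2881, 0.0612]
orientation: [[0.001, -0.003, 1.0], [-0.0, 1.0, 0.003], [-1.0, -0.0, 0.001]]
wrist_force: [-0.2, -0.3, -0.9]
opening: 0.043
5.5333 [ 0.55942154 -0.28808942  0.06116405] [-0.14  0.54  0.72  1.74 -0.41  1.01  0.73]
```

View pics/t2z.png

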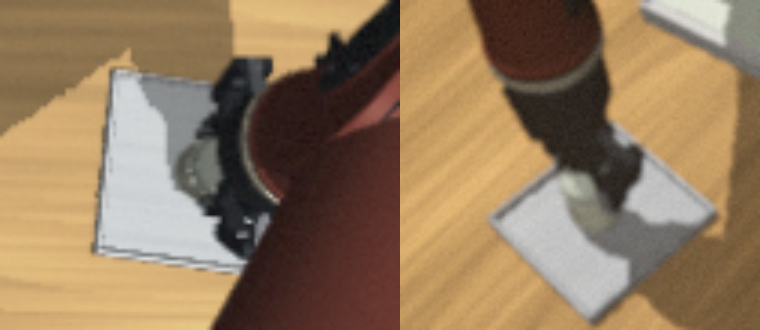

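The held bottle is above the middle of the tray, so I'll lower it slowly and watch the force.

```bash
python3 -m crank '[{"tx":0.2,"ty":0,"tz":0,"ax":0,"ay":0,"az":0},{"tx":0.4,"ty":0,"tz":0,"ax":0,"ay":0,"az":0},{"tx":0.6,"ty":0,"tz":0,"ax":0,"ay":0,"az":0},{"tx":0.8,"ty":0,"tz":0,"ax":0,"ay":0,"az":0},{"tx":0.9,"ty":0,"tz":0,"ax":0,"ay":0,"az":0},{"tx":0.95,"ty":0,"tz":0,"ax":0,"ay":0,"az":0},{"tx":1,"ty":0,"tz":0,"ax":0,"ay":0,"az":0},{"tx":1,"ty":0,"tz":0,"ax":0,"ay":0,"az":0}]'
```

```text
clock: 6.3
ee_pos: [0.5589, -0.288, 0.0506]
orientation: [[-0.0, -0.002, 1.0], [0.0, 1.0, 0.002], [-1.0, 0.0, -0.0]]
wrist_force: [-2.0, 0.7, 2.8]
opening: 0.0431
```

```bash
python3 -m crank '[{"tx":0.02,"ty":0,"tz":0,"ax":0,"ay":0,"az":0},{"tx":0.04,"ty":0,"tz":0,"ax":0,"ay":0,"az":0},{"tx":0.06,"ty":0,"tz":0,"ax":0,"ay":0,"az":0},{"tx":0.08,"ty":0,"tz":0,"ax":0,"ay":0,"az":0},{"tx":0.1,"ty":0,"tz":0,"ax":0,"ay":0,"az":0},{"tx":0.1,"ty":0,"tz":0,"ax":0,"ay":0,"az":0},{"tx":0.1,"ty":0,"tz":0,"ax":0,"ay":0,"az":0},{"tx":0.1,"ty":0,"tz":0,"ax":0,"ay":0,"az":0}]'
python3 -c "
from h import *
s=get_state();print(s['ee_pos'],s['wrist_force'])"
```

```text
clock: 6.97
ee_pos: [0.5589, -0.2881, 0.0505]
orientation: [[0.0, -0.002, 1.0], [0.001, 1.0, 0.002], [-1.0, 0.001, 0.0]]
wrist_force: [-5.6, 4.1, 13.7]
opening: 0.043
[ 0.55887262 -0.28809696  0.05045383] [-5.61998653  4.0816042  13.74801659]
```

```bash
python3 -m crank '[{"tx":-0.02,"ty":0,"tz":0,"ax":0,"ay":0,"az":0},{"tx":-0.05,"ty":0,"tz":0,"ax":0,"ay":0,"az":0},{"tx":-0.08,"ty":0,"tz":0,"ax":0,"ay":0,"az":0},{"tx":-0.08,"ty":0,"tz":0,"ax":0,"ay":0,"az":0},{"tx":-0.08,"ty":0,"tz":0,"ax":0,"ay":0,"az":0},{"tx":-0.08,"ty":0,"tz":0,"ax":0,"ay":0,"az":0},{"tx":-0.08,"ty":0,"tz":0,"ax":0,"ay":0,"az":0},{"tx":-0.08,"ty":0,"tz":0,"ax":0,"ay":0,"az":0}]'
python3 -m crank '[{"tx":0,"ty":0,"tz":0,"ax":0,"ay":0,"az":0},{"tx":0,"ty":0,"tz":0,"ax":0,"ay":0,"az":0},{"tx":0,"ty":0,"tz":0,"ax":0,"ay":0,"az":0},{"tx":0,"ty":0,"tz":0,"ax":0,"ay":0,"az":0},{"tx":0,"ty":0,"tz":0,"ax":0,"ay":0,"az":0},{"tx":0,"ty":0,"tz":0,"ax":0,"ay":0,"az":0},{"tx":0,"ty":0,"tz":0,"ax":0,"ay":0,"az":0},{"tx":0,"ty":0,"tz":0,"ax":0,"ay":0,"az":0}]' -1
python3 -m crank '[{"tx":-0.5,"ty":0,"tz":0,"ax":0,"ay":0,"az":0},{"tx":-2,"ty":0,"tz":0,"ax":0,"ay":0,"az":0},{"tx":-4,"ty":0,"tz":0,"ax":0,"ay":0,"az":0},{"tx":-6.5,"ty":0,"tz":0,"ax":0,"ay":0,"az":0},{"tx":-9,"ty":0,"tz":0,"ax":0,"ay":0,"az":0},{"tx":-12,"ty":0,"tz":0,"ax":0,"ay":0,"az":0},{"tx":-14.5,"ty":0.5,"tz":-0.5,"ax":0,"ay":0,"az":0},{"tx":-16,"ty":2,"tz":-1,"ax":0,"ay":0,"az":0}]'
python3 -c "
from h import *
d=grab('wrist');save(d,'w3.png')
s=get_state();print(s['ee_pos'],s['wrist_force'],s['opening'],s['joint_positions'].round(2))
go((.42,-.1,.24),[[0,0,1],[0,1,0],[-1,0,0]])"
```

```text
clock: 7.63
ee_pos: [0.5589, -0.288, 0.0505]
orientation: [[-0.0, -0.002, 1.0], [0.0, 1.0, 0.002], [-1.0, 0.0, -0.0]]
wrist_force: [-3.7, 1.2, 6.8]
opening: 0.0435
clock: 8.3
ee_pos: [0.559, -0.288, 0.0501]
orientation: [[0.0, -0.003, 1.0], [-0.0, 1.0, 0.003], [-1.0, -0.0, 0.0]]
wrist_force: [-0.9, -0.0, -0.1]
opening: 0.0858
clock: 8.97
ee_pos: [0.5489, -0.271, 0.2147]
orientation: [[0.004, 0.001, 1.0], [-0.003, 1.0, -0.001], [-1.0, -0.003, 0.004]]
wrist_force: [0.5, -0.6, 1.1]
opening: 0.085
[ 0.5497333  -0.26749655  0.21638689] [2.62580953 0.00940673 2.98954312] 0.08544121806032733 [-0.26  0.34  0.81  1.65 -0.26  1.26  0.6 ]
shift cm [ -2.45  16.77 -12.93] turn deg [0.1 0.3 0. ]
```

View pics/w3.png

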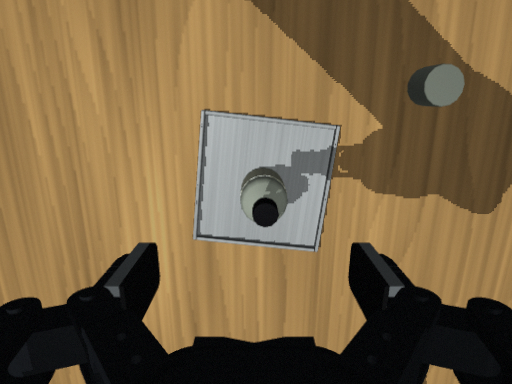

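The bottle stands upright in the middle of the tray: cap at (265,212), inside walls that span (197-340, 110-248). Next I'll move to the rack.

```bash
python3 -m crank '[{"tx":-0.4,"ty":2.5,"tz":-1,"ax":4,"ay":0,"az":0},{"tx":-0.8,"ty":5.5,"tz":-2,"ax":8.5,"ay":0,"az":0},{"tx":-1.2,"ty":8.5,"tz":-3,"ax":13,"ay":0,"az":0},{"tx":-1.6,"ty":11.5,"tz":-4,"ax":18,"ay":0,"az":0},{"tx":-2,"ty":14.5,"tz":-5,"ax":23,"ay":0,"az":0},{"tx":-2.4,"ty":17.5,"tz":-6,"ax":28,"ay":0,"az":0},{"tx":-2.8,"ty":20.5,"tz":-7,"ax":33,"ay":0,"az":0},{"tx":-3,"ty":23.5,"tz":-8,"ax":38,"ay":0,"az":0}]'
python3 -c "
from h import *
s=get_state();print(s['ee_pos'],s['joint_positions'].round(2))
c,q=np.cos(np.radians(6.2)),np.sin(np.radians(6.2))
go((.553,.307,.24),[[0,c,q],[0,q,-c],[-1,0,0]])"
```

```text
clock: 9.68
ee_pos: [0.4678, -0.0322, 0.2415]
orientation: [[0.002, 0.617, 0.787], [0.001, 0.787, -0.617], [-1.0, 0.002, 0.001]]
wrist_force: [1.2, 0.6, 0.3]
opening: 0.0855
[ 0.46783174 -0.03224775  0.24146808] [-0.77 -0.09  0.72  1.93  0.06  1.28 -0.74]
shift cm [  0.19  31.94 -14.25] turn deg [45.7  0.  -0.1]
```

```bash
python3 -m crank '[{"tx":0,"ty":2.5,"tz":-1.1,"ax":3.5,"ay":0,"az":0},{"tx":0,"ty":5,"tz":-2.2,"ax":7,"ay":0,"az":0},{"tx":0,"ty":7.5,"tz":-3.4,"ax":10.5,"ay":0,"az":0},{"tx":0,"ty":10,"tz":-4.5,"ax":14,"ay":0,"az":0},{"tx":0,"ty":12.5,"tz":-5.6,"ax":17.5,"ay":0,"az":0},{"tx":0,"ty":15,"tz":-6.7,"ax":21,"ay":0,"az":0},{"tx":0,"ty":17.5,"tz":-7.8,"ax":25,"ay":0,"az":0},{"tx":0,"ty":20,"tz":-9,"ax":29,"ay":0,"az":0}]'
python3 -c "
from h import *
s=get_state();print(s['ee_pos'],s['joint_positions'].round(2))
c,q=np.cos(np.radians(6.2)),np.sin(np.radians(6.2))
go((.553,.307,.20),[[0,c,q],[0,q,-c],[-1,0,0]])"
```

```text
clock: 10.35
ee_pos: [0.5204, 0.1808, 0.241]
orientation: [[0.001, 0.921, 0.389], [0.0, 0.389, -0.921], [-1.0, 0.001, -0.0]]
wrist_force: [-0.8, -0.6, -0.2]
opening: 0.0856
[0.52043811 0.18078902 0.24102623] [-0.93  0.14  0.57  1.75 -0.08  1.28 -1.51]
shift cm [  4.11   7.91 -10.36] turn deg [16.7 -0.  -0. ]
```

```bash
python3 -m crank '[{"tx":0.3,"ty":1.2,"tz":-1.6,"ax":2.5,"ay":0,"az":0},{"tx":0.8,"ty":2.6,"tz":-3.4,"ax":5.5,"ay":0,"az":0},{"tx":1.5,"ty":4,"tz":-5.2,"ax":8.5,"ay":0,"az":0},{"tx":2.2,"ty":5.4,"tz":-7,"ax":11.5,"ay":0,"az":0},{"tx":3,"ty":6.8,"tz":-8.8,"ax":14,"ay":0,"az":0},{"tx":3.6,"ty":7.7,"tz":-10,"ax":16,"ay":0,"az":0},{"tx":4,"ty":8.3,"tz":-10.3,"ax":16.7,"ay":0,"az":0},{"tx":4.1,"ty":8.5,"tz":-10.3,"ax":16.7,"ay":0,"az":0}]' 0.25
python3 -c "
from h import *
d=grab('wrist');save(d,'w4.png')
s=get_state();print(s['ee_pos'],s['joint_positions'].round(2),s['opening'])
P=np.array([.5535,.3067]);th=np.radians(6.2);ex=np.array([np.cos(th),np.sin(th)]);ey=np.array([-ex[1],ex[0]])
print(proj(d,[np.r_[P+a*ex+b*ey,.078] for a in(-.05,.05) for b in (-.004,.004)]).round())
import pickle;pickle.dump(d,open('w4.pkl','wb'))"
```

```text
clock: 11.02
ee_pos: [0.5576, 0.3089, 0.1987]
orientation: [[-0.0, 0.993, 0.114], [-0.001, 0.114, -0.993], [-1.0, -0.001, 0.001]]
wrist_force: [-0.1, -0.5, 0.3]
opening: 0.0319
[0.5581271  0.30758292 0.19898602] [-1.    0.37  0.55  1.59 -0.2   1.24 -1.87] 0.031816241093690655
[[261. 252.]
 [251. 252.]
 [262. 131.]
 [252. 131.]]
```

View pics/w4.png

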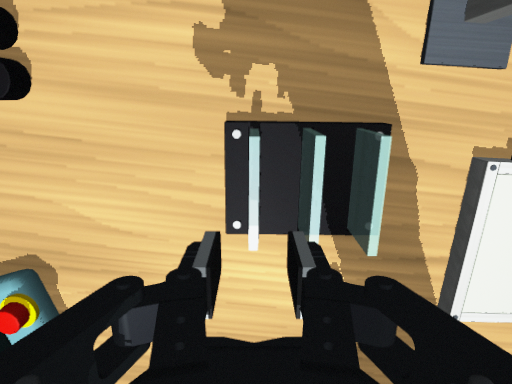

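The labelled slide's top edge runs from (253,129) to (253,250), with the white frosted end at the bottom (towards the robot). It's parallel to the fingers and centred between them. I'm going down.

```bash
python3 -m crank '[{"tx":1.5,"ty":0.2,"tz":0,"ax":0,"ay":0,"az":0},{"tx":3.5,"ty":0.4,"tz":0,"ax":0,"ay":0,"az":0},{"tx":5.5,"ty":0.4,"tz":0,"ax":0,"ay":0,"az":0},{"tx":7.5,"ty":0.4,"tz":0,"ax":0,"ay":0,"az":0},{"tx":8.5,"ty":0.4,"tz":0,"ax":0,"ay":0,"az":0},{"tx":9,"ty":0.4,"tz":0,"ax":0,"ay":0,"az":0},{"tx":9,"ty":0.4,"tz":0,"ax":0,"ay":0,"az":0},{"tx":9,"ty":0.4,"tz":0,"ax":0,"ay":0,"az":0}]'
python3 -c "
from h import *
d=grab('wrist');save(d,'w5.png')
s=get_state();print(s['ee_pos'],s['orientation'].round(3),s['opening'])"
```

```text
clock: 11.73
ee_pos: [0.5623, 0.3082, 0.1103]
orientation: [[0.001, 0.994, 0.112], [0.001, 0.112, -0.994], [-1.0, 0.001, -0.0]]
wrist_force: [0.1, 0.3, 0.5]
opening: 0.0319
[0.56244313 0.308476   0.11059076] [[ 0.002  0.994  0.112]
 [ 0.001  0.112 -0.994]
 [-1.     0.002 -0.001]] 0.03203906860052686
```

View pics/w5.png

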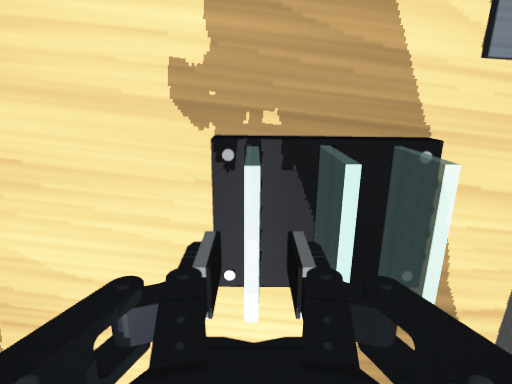

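The slide is at column 252 and the jaws' midline at about 253, so it's centred. I'll finish the descent and close.

```bash
python3 -m crank '[{"tx":0.8,"ty":0,"tz":0,"ax":0,"ay":0,"az":0},{"tx":1.8,"ty":0,"tz":0,"ax":0,"ay":0,"az":0},{"tx":2.8,"ty":0,"tz":0,"ax":0,"ay":0,"az":0},{"tx":3.7,"ty":0,"tz":0,"ax":0,"ay":0,"az":0},{"tx":4.3,"ty":0,"tz":0,"ax":0,"ay":0,"az":0},{"tx":4.7,"ty":0,"tz":0,"ax":0,"ay":0,"az":0},{"tx":4.7,"ty":0,"tz":0,"ax":0,"ay":0,"az":0},{"tx":4.7,"ty":0,"tz":0,"ax":0,"ay":0,"az":0}]'
python3 -m crank '[{"tx":0,"ty":0,"tz":0,"ax":0,"ay":0,"az":0},{"tx":0,"ty":0,"tz":0,"ax":0,"ay":0,"az":0},{"tx":0,"ty":0,"tz":0,"ax":0,"ay":0,"az":0},{"tx":0,"ty":0,"tz":0,"ax":0,"ay":0,"az":0},{"tx":0,"ty":0,"tz":0,"ax":0,"ay":0,"az":0},{"tx":0,"ty":0,"tz":0,"ax":0,"ay":0,"az":0},{"tx":0,"ty":0,"tz":0,"ax":0,"ay":0,"az":0},{"tx":0,"ty":0,"tz":0,"ax":0,"ay":0,"az":0}]' 1 50
python3 -c "
from h import *
d=grab('wrist');save(d,'w6.png')"
```

```text
clock: 12.45
ee_pos: [0.5617, 0.3084, 0.0619]
orientation: [[-0.0, 0.994, 0.112], [-0.0, 0.112, -0.994], [-1.0, -0.0, 0.0]]
wrist_force: [0.0, 0.8, -0.3]
opening: 0.0322
clock: 13.12
ee_pos: [0.562, 0.3088, 0.0627]
orientation: [[0.001, 0.994, 0.112], [0.001, 0.112, -0.994], [-1.0, 0.001, -0.001]]
wrist_force: [-1.1, 0.6, 5.3]
opening: 0.0072
```

View pics/w6.png

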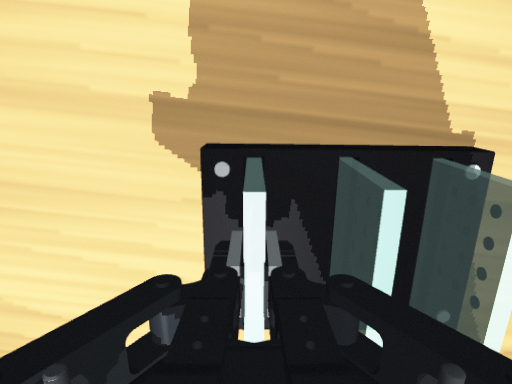

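Both pads are closed on the clear glass, and the reported 7 mm opening fits an 8 mm slide. I'll lift straight up.

```bash
python3 -m crank '[{"tx":-0.3,"ty":0,"tz":0,"ax":0,"ay":0,"az":0},{"tx":-0.9,"ty":0,"tz":0,"ax":0,"ay":0,"az":0},{"tx":-1.6,"ty":0,"tz":0,"ax":0,"ay":0,"az":0},{"tx":-2.5,"ty":0,"tz":0,"ax":0,"ay":0,"az":0},{"tx":-3.6,"ty":0,"tz":0,"ax":0,"ay":0,"az":0},{"tx":-5,"ty":0,"tz":0,"ax":0,"ay":0,"az":0},{"tx":-6.5,"ty":0,"tz":0,"ax":0,"ay":0,"az":0},{"tx":-8,"ty":0,"tz":0,"ax":0,"ay":0,"az":0}]'
python3 -m crank '[{"tx":-1.7,"ty":0,"tz":0,"ax":0,"ay":0,"az":0},{"tx":-3.5,"ty":0,"tz":0,"ax":0,"ay":0,"az":0},{"tx":-5.5,"ty":-0.5,"tz":0.2,"ax":0,"ay":0,"az":0},{"tx":-7.5,"ty":-1.5,"tz":0.5,"ax":0,"ay":0,"az":0},{"tx":-9,"ty":-2.5,"tz":1,"ax":0,"ay":0,"az":0},{"tx":-10.5,"ty":-3.5,"tz":2,"ax":0,"ay":0,"az":0},{"tx":-11.5,"ty":-4.5,"tz":3,"ax":0,"ay":0,"az":0},{"tx":-12,"ty":-5,"tz":4,"ax":0,"ay":0,"az":0}]'
python3 - <<'E'
from h import *
d=grab('wrist');save(d,'w7.png'); e=grab('scene'); save(e,'s7.png')
s=get_state();print(s['clock'],s['ee_pos'],s['joint_positions'].round(2),s['opening'])
th=np.radians(4.04);ex=np.r_[np.cos(th),np.sin(th),0];ey=np.r_[-ex[1],ex[0],0];ez=np.r_[0,0,1]
sx=(ex+ez)/2**.5; sz=(ez-ex)/2**.5
C=np.array([.5147,-.0074,.145])+.018*ey
T=C+.008*ey+.02*sz
R=np.c_[-sz,ey,sx]; print('target',T)
go(T,R)
go([.40,.15,.28],np.c_[-ez,ey,ex])
E
```

```text
clock: 13.83
ee_pos: [0.5618, 0.3083, 0.1441]
orientation: [[0.0, 0.994, 0.112], [0.0, 0.112, -0.994], [-1.0, 0.001, -0.0]]
wrist_force: [0.2, 0.6, -2.1]
opening: 0.0074
clock: 14.5
ee_pos: [0.5163, 0.2626, 0.2649]
orientation: [[0.002, 0.994, 0.112], [0.002, 0.112, -0.994], [-1.0, 0.002, -0.002]]
wrist_force: [0.6, 0.8, -1.4]
opening: 0.0073
14.6 [0.5170169  0.2611093  0.26419869] [-1.04  0.19  0.58  1.65 -0.11  1.33 -1.91] 0.007093785082025412
target [0.49876123 0.01753904 0.15914214]
shift cm [10.46 -4.51 24.02] turn deg [-82.9 -35.7  34.1]
shift cm [ -1.62 -12.85   9.75] turn deg [-87.7   0.   -0.2]
```

View pics/w7.png

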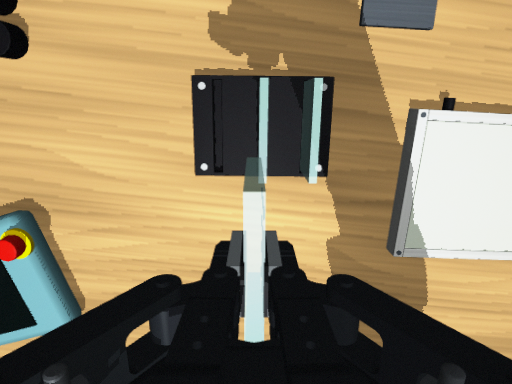

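View pics/s7.png

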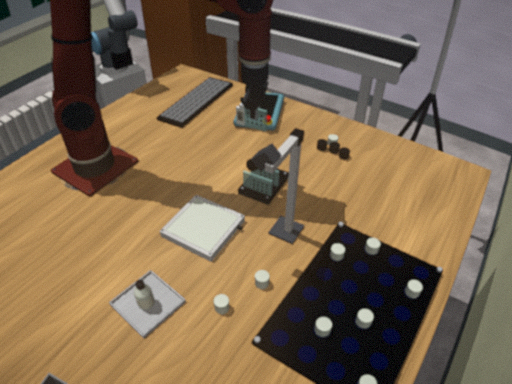

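The slide is out of the rack and held squarely. The plain slides are still in place and the bottle stands in the tray at (144,296) in the scene view. Next I'll turn the tool and move towards the light box.

```bash
python3 -m crank '[{"tx":0,"ty":-0.7,"tz":0.5,"ax":-4,"ay":0,"az":0},{"tx":-0.3,"ty":-1.5,"tz":1.1,"ax":-9,"ay":0,"az":0},{"tx":-0.6,"ty":-2.3,"tz":1.8,"ax":-15,"ay":0,"az":0},{"tx":-0.9,"ty":-3.2,"tz":2.5,"ax":-21,"ay":0,"az":0},{"tx":-1.2,"ty":-4.1,"tz":3.2,"ax":-27,"ay":0,"az":0},{"tx":-1.5,"ty":-5,"tz":3.9,"ax":-33,"ay":0,"az":0},{"tx":-1.6,"ty":-6,"tz":4.6,"ax":-39,"ay":0,"az":0},{"tx":-1.6,"ty":-7,"tz":5.3,"ax":-45,"ay":0,"az":0}]'
cat > tgt.py <<'E'
from h import *
th=np.radians(4.04);ex=np.r_[np.cos(th),np.sin(th),0];ey=np.r_[-ex[1],ex[0],0];ez=np.r_[0,0,1]
sx=(ex+ez)/2**.5; sz=(ez-ex)/2**.5
C=np.array([.5147,-.0074,.145])+.018*ey
T=C+.008*ey+.02*sz
R=np.c_[-sz,ey,sx]
if __name__=='__main__':
    s=get_state();print(s['clock'],s['ee_pos'],s['joint_positions'].round(2),s['opening'])
    go(T,R); go([.42,.12,.28],np.c_[-ez,ey,ex]) 
E
python3 tgt.py
```

```text
clock: 15.27
ee_pos: [0.4527, 0.2025, 0.278]
orientation: [[-0.0, 0.619, 0.785], [-0.0, 0.785, -0.619], [-1.0, -0.0, 0.0]]
wrist_force: [0.3, -0.2, -1.2]
opening: 0.0073
15.2667 [0.45268465 0.20246203 0.27798342] [-1.03 -0.02  0.52  1.81  0.01  1.35 -1.18] 0.007310468766982133
shift cm [ 11.89 -11.66  15.07] turn deg [-40.1 -42.9  16.6]
shift cm [-0.2  -8.5   2.54] turn deg [-42.3  -0.    0. ]
```

```bash
python3 -m crank '[{"tx":0,"ty":-0.8,"tz":0.2,"ax":-5,"ay":0,"az":0},{"tx":0,"ty":-1.8,"tz":0.5,"ax":-10.5,"ay":0,"az":0},{"tx":0,"ty":-2.9,"tz":0.8,"ax":-16,"ay":0,"az":0},{"tx":0,"ty":-4,"tz":1.1,"ax":-21.5,"ay":0,"az":0},{"tx":0,"ty":-5.1,"tz":1.5,"ax":-27,"ay":0,"az":0},{"tx":0,"ty":-6.2,"tz":1.9,"ax":-32.5,"ay":0,"az":0},{"tx":0,"ty":-7.4,"tz":2.2,"ax":-38,"ay":0,"az":0},{"tx":0,"ty":-8.5,"tz":2.5,"ax":-42.3,"ay":0,"az":0}]'
python3 tgt.py
```

```text
clock: 15.93
ee_pos: [0.4193, 0.1201, 0.2778]
orientation: [[-0.001, -0.07, 0.998], [-0.001, 0.998, 0.07], [-1.0, -0.0, -0.001]]
wrist_force: [-0.2, -0.4, -1.1]
opening: 0.0073
15.9333 [0.41928807 0.12005301 0.27779531] [-1.02 -0.18  0.57  1.93  0.1   1.37 -0.41] 0.0073317297852369834
shift cm [ 11.87 -10.78   7.22] turn deg [ -0. -45.   0.]
shift cm [-0.22 -0.01  0.07] turn deg [-0. -0.  0.]
```

```bash
python3 -m crank '[{"tx":0.3,"ty":-0.8,"tz":0.3,"ax":0,"ay":-3,"az":0},{"tx":0.9,"ty":-2,"tz":0.8,"ax":0,"ay":-6.5,"az":0},{"tx":1.6,"ty":-3.3,"tz":1.4,"ax":0,"ay":-10,"az":0},{"tx":2.4,"ty":-4.6,"tz":2,"ax":0,"ay":-14,"az":0},{"tx":3.2,"ty":-5.9,"tz":2.6,"ax":0,"ay":-18,"az":0},{"tx":4,"ty":-7.2,"tz":3.2,"ax":0,"ay":-22,"az":0},{"tx":4.8,"ty":-8.5,"tz":3.8,"ax":0,"ay":-26,"az":0},{"tx":5.6,"ty":-9.8,"tz":4.4,"ax":0,"ay":-30,"az":0}]'
python3 tgt.py
```

```text
clock: 16.6
ee_pos: [0.4644, 0.037, 0.2281]
orientation: [[0.452, -0.069, 0.89], [0.036, 0.998, 0.059], [-0.891, 0.005, 0.453]]
wrist_force: [-0.6, 0.5, -1.4]
opening: 0.0075
16.6 [0.46435527 0.03696885 0.22813954] [-0.46 -0.38  0.18  2.28  0.22  0.79 -0.32] 0.007478215482258904
shift cm [ 7.64 -2.21 -0.18] turn deg [ -0.3 -18.1  -0.2]
shift cm [-6.33  8.61 -1.11] turn deg [-0.2 26.9 -0.3]
```

```bash
cat > fk.py <<'E'
import numpy as np, itertools
from scipy.spatial.transform import Rotation as Ro
from scipy.optimize import least_squares
data=[([-1.442,.334,.04,1.466,-.013,1.343,-.059],[.1467,.6328,.2495]),
([-1.248,.015,.214,1.838,-.003,1.289,-.218],[.28956,.40344,.2501]),
([-.97,-.061,.495,1.903,.03,1.292,-.227],[.43965,.16871,.25033]),
([-.753,.164,.699,1.87,-.114,1.149,-.015],[.53247,.0209,.1794]),
([-.14,.54,.72,1.74,-.41,1.01,.73],[.5594,-.2881,.0612]),
([-.26,.34,.81,1.65,-.26,1.26,.6],[.5497,-.2675,.2164]),
([-.93,.14,.57,1.75,-.08,1.28,-1.51],[.5204,.1808,.241]),
([-1.0,.37,.55,1.59,-.2,1.24,-1.87],[.558,.3076,.199]),
([-1.02,-.18,.57,1.93,.1,1.37,-.41],[.4193,.1201,.2778]),
([-.46,-.38,.18,2.28,.22,.79,-.32],[.46436,.03697,.22814])]
def fk(q,p,s):
    s1,s3,s5=s; z=lambda a:Ro.from_euler('z',a); y=lambda a:Ro.from_euler('y',a)
    h,L1,L2,L3,o=p
    A=z(s1*q[0])*y(q[1]); B=A*z(s3*q[2])*y(q[3]); C=B*z(s5*q[4])*y(q[5])
    return np.r_[0,0,h]+A.apply([0,0,L1])+B.apply([0,0,L2])+C.apply([0,0,L3]), C
if __name__=='__main__':
  for s in itertools.product([1,-1],repeat=3):
    f=lambda p:np.concatenate([fk(q,p,s)[0]-x for q,x in data])
    r=least_squares(f,[.35,.4,.4,.25,0]); print(s,r.x.round(4),np.sqrt(np.mean(r.fun**2)).round(5))
E
python3 fk.py
```

```text
(1, 1, 1) [0.8725 0.3016 0.1583 0.9051 0.    ] 0.28927
(1, 1, -1) [ 0.1664 -0.4497  0.3043 -0.6122  0.    ] 0.28443
(1, -1, 1) [-0.1556  0.1292 -0.0293 -0.2532  0.    ] 0.31383
(1, -1, -1) [ 0.9432  0.7075 -0.1629  1.4718  0.    ] 0.29853
(-1, 1, 1) [0.4974 0.9743 0.1247 1.187  0.    ] 0.25105
(-1, 1, -1) [-0.4305 -0.0346  0.32   -0.83    0.    ] 0.23968
(-1, -1, 1) [0.0385 0.3993 0.5355 0.0377 0.    ] 0.0316
(-1, -1, -1) [0.27   0.4443 0.5195 0.3183 0.    ] 0.02305
```

```bash
cat > fk2.py <<'E'
from fk import *
z=lambda a:Ro.from_euler('z',a); y=lambda a:Ro.from_euler('y',a)
def fk2(q,p):
    A0=z(-q[0]);A=A0*y(q[1]); B0=A*z(-q[2]); B=B0*y(q[3]); C=B*z(-q[4])*y(q[5])
    x0,h,L1,y1,x2,L2,y2,L3,x3=p
    return A0.apply([x0,0,h])+A.apply([0,y1,L1])+B0.apply([x2,0,0])+B.apply([0,y2,L2])+C.apply([x3,0,L3]),C*z(-q[6])
f=lambda p:np.concatenate([fk2(q,p)[0]-x for q,x in data])
r=least_squares(f,[0,.3,.4,0,0,.4,0,.3,0]); P=r.x
if __name__=='__main__':
    print(P.round(4),np.sqrt(np.mean(r.fun**2)), np.abs(r.fun).reshape(-1,3).max(1).round(4))
    print(fk2(*data[-1][:1],P)[1].as_matrix().round(3))
E
python3 fk2.py
```

```text
[ 0.0006  0.2599  0.4847 -0.0235  0.0032  0.5042 -0.021   0.3532  0.0054] 0.0012590853385940574 [0.0004 0.001  0.0012 0.0012 0.0034 0.0016 0.0031 0.0019 0.001  0.0018]
[[-0.892 -0.077  0.446]
 [-0.069  0.997  0.034]
 [-0.447 -0.    -0.894]]
```

```bash
cat > ik.py <<'E'
from fk2 import *
from tgt import T,R,ey,sz,ex,ez
lo=np.array([-2.58,-.38,-1.3,.25,-1.5,.08,-2.65])+.03; hi=np.array([2.58,2.09,1.39,2.4,4.64,2.09,2.65])-.03
def ik(T,R,seeds):
    best=None
    for q0 in seeds:
        def g(q):
            p,C=fk2(q,P); M=C.as_matrix(); M=np.c_[M[:,2],M[:,1],-M[:,0]]
            return np.r_[(p-T)*10,Ro.from_matrix(R.T@M).as_rotvec(),(q-q0)*1e-4]
        s=least_squares(g,np.clip(q0,lo+.01,hi-.01),bounds=(lo,hi))
        e=np.linalg.norm(s.fun[:6]); 
        if best is None or e<best[0]: best=(e,s.x,s.fun[:3]*100,np.degrees(s.fun[3:6]))
    return best
if __name__=='__main__':
    rng=np.random.default_rng(0)
    base=np.array([-.46,-.3,.18,2.28,.22,.79,-.32])
    seeds=[base]+[base+rng.normal(0,.4,7) for _ in range(15)]+[rng.uniform(lo,hi) for _ in range(10)]
    for dx in (0,.02,.04):
      for dz in (0,.03):
        b=ik(T+[dx,0,dz],R,seeds); print(dx,dz,b[0].round(4),b[1].round(2),b[2].round(1),b[3].round(1))
E
python3 ik.py
```

```text
0 0 0.1775 [ 0.99 -0.35 -0.95  2.37 -0.79  0.46  0.68] [4.4 0.  2.1] [-0.   9.8  0.4]
0 0.03 0.1428 [ 0.68 -0.35 -0.68  2.37 -0.58  0.45  0.48] [3.6 0.  1.6] [-0.   7.9  0.4]
0.02 0 0.1282 [ 1.12 -0.35 -1.06  2.37 -0.96  0.42  0.84] [3.2 0.  1.5] [0.  7.1 0.3]
0.02 0.03 0.0924 [ 0.85 -0.35 -0.82  2.37 -0.78  0.4   0.67] [2.3 0.  1.1] [0.  5.1 0.2]
0.04 0 0.0787 [ 1.24 -0.35 -1.17  2.37 -1.16  0.38  1.04] [2.  0.  0.9] [0.  4.3 0.2]
0.04 0.03 0.0427 [ 1.   -0.35 -0.96  2.37 -1.01  0.37  0.89] [1.1 0.  0.5] [0.  2.3 0.1]
```

The 45° pose is unreachable with this grip: the wrist would come too close to the shoulder (joint 2 and 4 limits). The tool has to lean within the slide's plane, so I'll work out what lean works at both the rack and the final pose.

```bash
cat > scan.py <<'E'
from ik import *
rng=np.random.default_rng(1)
seeds=[np.array([-.46,-.3,.18,2.28,.22,.79,-.32]),np.array([-1,.37,.55,1.59,-.2,1.24,-1.87])]+[rng.uniform(np.maximum(lo,-1.6),np.minimum(hi,2.1)) for _ in range(25)]
th=np.radians(6.3); ry=np.r_[np.cos(th),np.sin(th),0]; rz=np.r_[0,0,1.]; rx=np.cross(ry,rz)
Crack=np.r_[.554,.3075,.043]; sx=np.cross(ey,sz); Cfin=np.r_[.5147,-.0074,.145]+.018*ey
def pose(C,X,Y,Z,phi,gy,gz,sg):
    # phi>0: tool body leans to +Y of the slide
    tx=-np.cos(phi)*Z-np.sin(phi)*Y; tz=sg*X; return C+gy*Y+gz*Z, np.c_[tx,np.cross(tz,tx),tz]
if __name__=='__main__':
  for deg in (30,40,50,-30,-40,-50):
    for sg in (1,-1):
        gy=.012 if deg>0 else .006
        a=ik(*pose(Crack,rx,ry,rz,np.radians(deg),gy,.02,sg),seeds)
        b=ik(*pose(Cfin,sx,ey,sz,np.radians(deg),gy,.02,sg),seeds)
        print(deg,sg,'rack',a[0].round(4),a[1].round(2),'fin',b[0].round(4),b[1].round(2),b[2].round(1),b[3].round(0))
E
python3 scan.py
```

```text
Still running in the background as job /tmp/bash_jobs.1000/7753bed3c16b (pid 1251). You'll get a notice when it ends.
```

```bash
sleep 420; cat /tmp/bash_jobs.1000/7753bed3c16b/stdout
```

```text
30 1 rack 0.0 [-0.57  0.83  0.17  1.2  -0.28  1.63 -1.83] fin 0.0202 [ 0.56  0.06 -1.27  2.37  1.25  1.   -1.73] [0.4 0.3 0.2] [-0.  1. -1.]
30 -1 rack 0.0 [-0.61  0.84  0.24  1.2  -0.32  1.63  1.34] fin 0.0202 [ 0.56  0.06 -1.27  2.37  1.25  1.    1.41] [0.4 0.3 0.2] [ 0. -1.  1.]
40 1 rack 0.0 [-0.54  0.97  0.19  1.03 -0.34  1.83 -1.82] fin 0.0 [-0.08  0.19 -0.75  2.32  1.25  1.26 -1.85] [ 0. -0.  0.] [-0.  0.  0.]
40 -1 rack 0.0 [-0.55  0.97  0.21  1.03 -0.35  1.83  1.33] fin 0.0 [ 0.09  0.23 -0.92  2.31  1.28  1.3   1.29] [0. 0. 0.] [-0. -0.  0.]
50 1 rack 0.0 [-0.39  1.11 -0.11  0.84 -0.2   2.02 -1.95] fin 0.0 [-1.27  0.29  0.49  2.27  1.04  1.2  -1.81] [0. 0. 0.] [ 0.  0. -0.]
50 -1 rack 0.0 [-0.51  1.11  0.18  0.85 -0.39  2.03  1.31] fin 0.0 [-0.07  0.39 -0.82  2.22  1.28  1.55  1.21] [0. 0. 0.] [-0. -0. -0.]
-30 1 rack 0.0 [-1.58  0.4   0.98  2.14 -0.12  0.33 -2.07] fin 0.0 [ 1.07  0.04 -0.64  2.37 -1.3   0.84  1.7 ] [-0. -0.  0.] [0. 0. 0.]
-30 -1 rack 0.0 [-0.71  0.26 -0.04  2.1   0.76  0.46  0.3 ] fin 0.0 [ 1.03  0.03 -0.6   2.37 -1.3   0.84 -1.45] [ 0. -0. -0.] [-0.  0. -0.]
-40 1 rack 0.001 [-1.75  0.46  1.08  2.25  0.34  0.11 -2.62] fin 0.0 [ 1.02  0.2  -0.55  2.28 -1.19  0.98  1.72] [ 0. -0.  0.] [0. 0. 0.]
-40 -1 rack 0.0 [-1.27  0.27  0.49  2.24  1.25  0.32 -0.29] fin 0.0 [ 0.56  0.15 -0.07  2.3  -1.27  1.05 -1.38] [0. 0. 0.] [-0. -0. -0.]
-50 1 rack 0.0 [-0.71  0.31 -0.19  2.31  1.84  0.64  2.29] fin 0.0 [ 0.99  0.35 -0.49  2.18 -1.11  1.12  1.74] [ 0. -0.  0.] [0. 0. 0.]
-50 -1 rack 0.0 [-1.23  0.31  0.37  2.33  1.86  0.49 -0.96] fin 0.0 [ 0.67  0.31 -0.14  2.2  -1.19  1.21 -1.35] [0. 0. 0.] [-0. -0. -0.]
```

A 45° lean towards the clear end works at both places, and it keeps the fingers away from the label. So I'll put the slide back in its slot and regrip it leaning.

```bash
cat > back.py <<'E'
from h import *
s=get_state();print(s['clock'],s['ee_pos'],s['joint_positions'].round(2),s['opening'])
th=np.radians(4.04);c,q=np.cos(th),np.sin(th)
go([.42,.12,.28],[[0,-q,c],[0,c,q],[-1,0,0]])
Rk=[[0,.9937,.112],[0,.112,-.9937],[-1,0,0]]
go([.517,.262,.265],Rk); go([.5619,.3085,.15],Rk)
E
python3 back.py
```

```text
16.6 [0.46435527 0.03696885 0.22813954] [-0.46 -0.38  0.18  2.28  0.22  0.79 -0.32] 0.007478215482258904
shift cm [-6.33  8.61 -1.11] turn deg [-0.2 26.9 -0.3]
shift cm [-0.11 22.11  7.68] turn deg [ 85.7  21.2 -20.8]
shift cm [12.34 26.38  6.73] turn deg [ 85.7  21.2 -20.8]
```

```bash
python3 -m crank '[{"tx":-0.5,"ty":0.6,"tz":-0.1,"ax":0,"ay":2,"az":0},{"tx":-1.3,"ty":1.7,"tz":-0.2,"ax":0,"ay":5.5,"az":0},{"tx":-2.2,"ty":2.9,"tz":-0.4,"ax":0,"ay":9.5,"az":0},{"tx":-3.1,"ty":4.1,"tz":-0.6,"ax":0,"ay":13.5,"az":0},{"tx":-4,"ty":5.3,"tz":-0.7,"ax":0,"ay":17.5,"az":0},{"tx":-4.9,"ty":6.5,"tz":-0.8,"ax":0,"ay":21,"az":0},{"tx":-5.7,"ty":7.7,"tz":-1,"ax":0,"ay":24.5,"az":0},{"tx":-6.3,"ty":8.6,"tz":-1.1,"ax":0,"ay":26.9,"az":0}]'
python3 back.py
```

```text
clock: 17.27
ee_pos: [0.4204, 0.1215, 0.2807]
orientation: [[-0.005, -0.069, 0.998], [0.005, 0.998, 0.069], [-1.0, 0.005, -0.005]]
wrist_force: [0.0, 0.1, -1.7]
opening: 0.0075
17.2667 [0.42043868 0.12148657 0.28065776] [-0.56 -0.13  0.16  1.91  0.01  1.36 -0.33] 0.007544531749475499
shift cm [ 0.07 -0.15 -0.05] turn deg [-0.1 -0.3 -0.3]
shift cm [ 1.59 13.34 10.61] turn deg [87.5 -0.5 -0. ]
shift cm [13.09 17.61 15.46] turn deg [87.5 -0.5 -0. ]
```

```bash
python3 -m crank '[{"tx":0,"ty":0.6,"tz":0.5,"ax":4,"ay":0,"az":0},{"tx":0,"ty":1.4,"tz":1.1,"ax":9,"ay":0,"az":0},{"tx":0,"ty":2.3,"tz":1.8,"ax":15,"ay":0,"az":0},{"tx":0,"ty":3.2,"tz":2.6,"ax":21,"ay":0,"az":0},{"tx":0,"ty":4.1,"tz":3.3,"ax":27,"ay":0,"az":0},{"tx":0,"ty":5,"tz":4,"ax":33,"ay":0,"az":0},{"tx":0,"ty":5.9,"tz":4.7,"ax":39,"ay":0,"az":0},{"tx":0,"ty":6.8,"tz":5.4,"ax":45,"ay":0,"az":0}]'
python3 back.py
```

```text
clock: 17.93
ee_pos: [0.47, 0.1924, 0.28]
orientation: [[-0.003, 0.661, 0.75], [0.005, 0.75, -0.661], [-1.0, 0.002, -0.005]]
wrist_force: [0.6, 0.8, -2.7]
opening: 0.0074
17.9333 [0.46997384 0.19235708 0.28003337] [-0.57  0.03  0.1   1.76 -0.01  1.35 -1.19] 0.0073644120966505555
shift cm [-0.02 -8.73  1.03] turn deg [-45.4  -0.2  -0.2]
shift cm [ 1.52  8.33 -1.07] turn deg [42.2 -0.3  0. ]
shift cm [13.04 14.77 -0.71] turn deg [42.2 -0.3  0. ]
```

Go straight to above the slot at z≈0.19, well clear of the plain slides.

```bash
python3 -m crank '[{"tx":0,"ty":1.5,"tz":-0.1,"ax":5,"ay":0,"az":0},{"tx":0,"ty":3.5,"tz":-0.2,"ax":11,"ay":0,"az":0},{"tx":0,"ty":5.5,"tz":-0.3,"ax":17,"ay":0,"az":0},{"tx":0,"ty":7.5,"tz":-0.4,"ax":23,"ay":0,"az":0},{"tx":0.5,"ty":9.5,"tz":-0.5,"ax":29,"ay":0,"az":0},{"tx":1.5,"ty":11.5,"tz":-0.6,"ax":35,"ay":-0.1,"az":0},{"tx":3,"ty":13.5,"tz":-0.7,"ax":40,"ay":-0.2,"az":0},{"tx":5,"ty":14.8,"tz":-0.7,"ax":42.2,"ay":-0.3,"az":0}]'
python3 -m crank '[{"tx":0.8,"ty":0,"tz":0,"ax":0,"ay":0,"az":0},{"tx":1.8,"ty":0,"tz":0,"ax":0,"ay":0,"az":0},{"tx":2.8,"ty":0,"tz":0,"ax":0,"ay":0,"az":0},{"tx":3.5,"ty":0,"tz":0,"ax":0,"ay":0,"az":0},{"tx":4,"ty":0,"tz":0,"ax":0,"ay":0,"az":0},{"tx":4,"ty":0,"tz":0,"ax":0,"ay":0,"az":0},{"tx":4,"ty":0,"tz":0,"ax":0,"ay":0,"az":0},{"tx":4,"ty":0,"tz":0,"ax":0,"ay":0,"az":0}]'
python3 - <<'E'
from h import *
Rk=[[0,.9937,.112],[0,.112,-.9937],[-1,0,0]]
S=[]
for i in range(3):
    d=grab('wrist'); s=get_state(); S.append(s['ee_pos']); go([.5619,.3085,.10],Rk,s)
save(d,'w8.png'); print(np.round(S,4), s['clock'])
E
```

```text
clock: 18.6
ee_pos: [0.5627, 0.3105, 0.2307]
orientation: [[0.002, 0.994, 0.113], [0.002, 0.113, -0.994], [-1.0, 0.002, -0.002]]
wrist_force: [-0.1, 0.0, -0.6]
opening: 0.0075
clock: 19.27
ee_pos: [0.5618, 0.3082, 0.1921]
orientation: [[0.002, 0.993, 0.117], [0.001, 0.117, -0.993], [-1.0, 0.002, -0.001]]
wrist_force: [0.5, 0.1, -1.6]
opening: 0.0076
shift cm [ 9.21 -0.01 -0.02] turn deg [ 0.3 -0.1 -0.1]
shift cm [ 9.2  -0.01 -0.01] turn deg [ 0.3 -0.1 -0.1]
shift cm [ 9.19 -0.   -0.01] turn deg [ 0.3 -0.1 -0.1]
[[0.5619 0.3082 0.1921]
 [0.5618 0.3082 0.192 ]
 [0.5618 0.3083 0.1919]] 19.4167
```

View pics/w8.png

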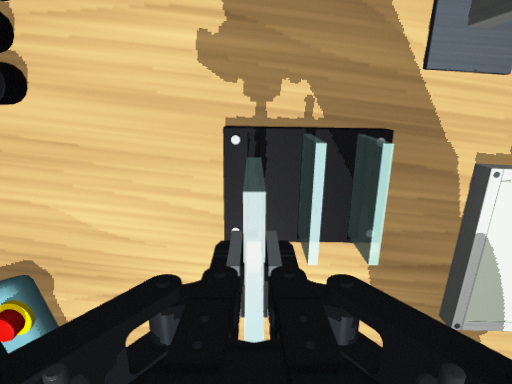

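```bash
python3 -m crank '[{"tx":1.5,"ty":0,"tz":-0.01,"ax":0.3,"ay":-0.1,"az":0},{"tx":3.5,"ty":0,"tz":-0.01,"ax":0.3,"ay":-0.1,"az":0},{"tx":5.5,"ty":0,"tz":-0.01,"ax":0.3,"ay":-0.1,"az":0},{"tx":7.5,"ty":0,"tz":-0.01,"ax":0.3,"ay":-0.1,"az":0},{"tx":9.3,"ty":0,"tz":-0.01,"ax":0.3,"ay":-0.1,"az":0},{"tx":10.5,"ty":0,"tz":-0.01,"ax":0.3,"ay":-0.1,"az":0},{"tx":11,"ty":0,"tz":-0.01,"ax":0.3,"ay":-0.1,"az":0},{"tx":11,"ty":0,"tz":-0.01,"ax":0.3,"ay":-0.1,"az":0}]'
python3 -m crank '[{"tx":0.2,"ty":0,"tz":0,"ax":0,"ay":0,"az":0},{"tx":0.4,"ty":0,"tz":0,"ax":0,"ay":0,"az":0},{"tx":0.6,"ty":0,"tz":0,"ax":0,"ay":0,"az":0},{"tx":0.8,"ty":0,"tz":0,"ax":0,"ay":0,"az":0},{"tx":0.9,"ty":0,"tz":0,"ax":0,"ay":0,"az":0},{"tx":1,"ty":0,"tz":0,"ax":0,"ay":0,"az":0},{"tx":1,"ty":0,"tz":0,"ax":0,"ay":0,"az":0},{"tx":1,"ty":0,"tz":0,"ax":0,"ay":0,"az":0}]'
```

```text
clock: 20.08
ee_pos: [0.5612, 0.3081, 0.0803]
orientation: [[-0.0, 0.994, 0.112], [-0.002, 0.112, -0.994], [-1.0, -0.0, 0.002]]
wrist_force: [-0.4, -0.4, -1.3]
opening: 0.0073
clock: 20.75
ee_pos: [0.5616, 0.3086, 0.0712]
orientation: [[0.001, 0.994, 0.112], [-0.001, 0.112, -0.994], [-1.0, 0.001, 0.001]]
wrist_force: [0.7, 1.7, -1.9]
opening: 0.0073
```

```bash
python3 -m crank '[{"tx":0.2,"ty":0,"tz":0,"ax":0,"ay":0,"az":0},{"tx":0.4,"ty":0,"tz":0,"ax":0,"ay":0,"az":0},{"tx":0.55,"ty":0,"tz":0,"ax":0,"ay":0,"az":0},{"tx":0.65,"ty":0,"tz":0,"ax":0,"ay":0,"az":0},{"tx":0.7,"ty":0,"tz":0,"ax":0,"ay":0,"az":0},{"tx":0.75,"ty":0,"tz":0,"ax":0,"ay":0,"az":0},{"tx":0.75,"ty":0,"tz":0,"ax":0,"ay":0,"az":0},{"tx":0.75,"ty":0,"tz":0,"ax":0,"ay":0,"az":0}]'
python3 -m crank '[{"tx":0,"ty":0,"tz":0,"ax":0,"ay":0,"az":0},{"tx":0,"ty":0,"tz":0,"ax":0,"ay":0,"az":0},{"tx":0,"ty":0,"tz":0,"ax":0,"ay":0,"az":0},{"tx":0,"ty":0,"tz":0,"ax":0,"ay":0,"az":0},{"tx":0,"ty":0,"tz":0,"ax":0,"ay":0,"az":0},{"tx":0,"ty":0,"tz":0,"ax":0,"ay":0,"az":0},{"tx":0,"ty":0,"tz":0,"ax":0,"ay":0,"az":0},{"tx":0,"ty":0,"tz":0,"ax":0,"ay":0,"az":0}]' 0.3
cat > rk.py <<'E'
from scan import *
from h import *
import sys
s=get_state();print(s['clock'],s['ee_pos'],s['joint_positions'].round(2),s['opening'])
C=np.r_[.5615,.3085,.0627]-.008*ry-.02*rz
ph=np.radians(float(sys.argv[1])); up=float(sys.argv[2]); gy=float(sys.argv[3])
p,R=pose(C,rx,ry,rz,ph,gy,.018,1); print(p)
go(p-up*R[:,0],R)
E
python3 rk.py 45 .10 .012; python3 rk.py 0 .10 .012
```

```text
clock: 21.42
ee_pos: [0.5615, 0.3085, 0.0636]
orientation: [[0.001, 0.994, 0.112], [-0.001, 0.112, -0.994], [-1.0, 0.001, 0.001]]
wrist_force: [0.1, 3.4, -0.3]
opening: 0.0075
clock: 22.08
ee_pos: [0.5616, 0.3083, 0.0637]
orientation: [[0.001, 0.994, 0.112], [-0.001, 0.112, -0.994], [-1.0, 0.001, 0.001]]
wrist_force: [-0.5, 0.1, 0.1]
opening: 0.03
22.0833 [0.56161939 0.30826528 0.06365378] [-0.66  0.47  0.11  1.69 -0.06  0.99 -1.99] 0.029985736123516998
[0.56547584 0.30893894 0.0607    ]
shift cm [-6.77  7.47 -0.  ] turn deg [  0.1   0.1 -45.1]
22.0833 [0.56161939 0.30826528 0.06365378] [-0.66  0.47  0.11  1.69 -0.06  0.99 -1.99] 0.029985736123516998
[0.56547584 0.30893894 0.0607    ]
shift cm [-9.7   0.4  -0.01] turn deg [ 0.1  0.1 -0.1]
```

```bash
python3 -m crank '[{"tx":-0.7,"ty":0.1,"tz":0,"ax":0,"ay":0,"az":-3},{"tx":-1.5,"ty":0.4,"tz":0,"ax":0,"ay":0,"az":-9},{"tx":-2.3,"ty":0.9,"tz":0,"ax":0,"ay":0,"az":-15},{"tx":-2.8,"ty":1.4,"tz":0,"ax":0,"ay":0,"az":-21},{"tx":-2.8,"ty":1.9,"tz":0,"ax":0,"ay":0,"az":-27},{"tx":-2.7,"ty":2.4,"tz":0,"ax":0,"ay":0,"az":-33},{"tx":-2.6,"ty":2.9,"tz":0,"ax":0,"ay":0,"az":-39},{"tx":-2.5,"ty":3.2,"tz":0,"ax":0,"ay":0,"az":-45}]'
python3 rk.py 45 0 .012
python3 -c "
from h import *
d=grab('wrist');save(d,'w9.png');d=grab('top');save(d,'t9.png');e=grab('scene')
cv2.imwrite('pics/t9z.png',np.hstack([cv2.resize(d['img'][170:270,110:230],(396,330)),cv2.resize(e['img'][90:220,180:310],(330,330))])[...,::-1])"
```

```text
clock: 22.75
ee_pos: [0.5942, 0.3116, 0.0893]
orientation: [[-0.704, 0.701, 0.112], [-0.08, 0.078, -0.994], [-0.705, -0.709, 0.001]]
wrist_force: [0.4, 1.5, 0.5]
opening: 0.03
22.75 [0.59420329 0.31160679 0.08927893] [-0.46  1.06  0.06  0.82 -0.29  2.01 -1.89] 0.029999116754500732
[0.56547584 0.30893894 0.0607    ]
shift cm [ 4.06 -0.01 -0.06] turn deg [0.1 0.1 0.1]
```

View pics/w9.png

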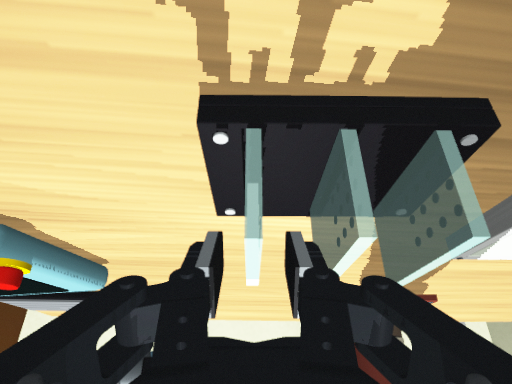

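View pics/t9z.png

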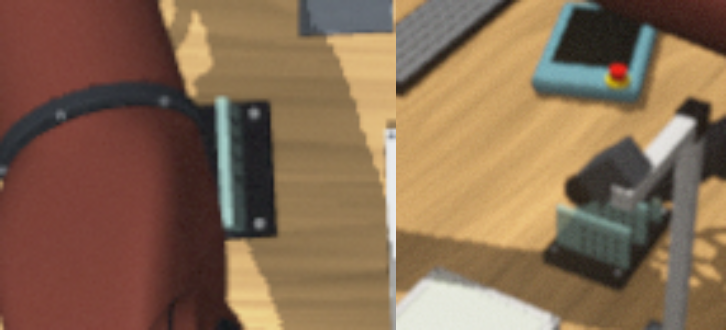

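The slide is back upright in its slot, and the leaning jaws straddle it centrally (slide at column 254). I'll advance and grip.

```bash
python3 -m crank '[{"tx":0.6,"ty":0,"tz":-0.05,"ax":0,"ay":0,"az":0},{"tx":1.4,"ty":0,"tz":-0.05,"ax":0,"ay":0,"az":0},{"tx":2.3,"ty":0,"tz":-0.05,"ax":0,"ay":0,"az":0},{"tx":3.1,"ty":0,"tz":-0.05,"ax":0,"ay":0,"az":0},{"tx":3.7,"ty":0,"tz":-0.05,"ax":0,"ay":0,"az":0},{"tx":4.05,"ty":0,"tz":-0.05,"ax":0,"ay":0,"az":0},{"tx":4.05,"ty":0,"tz":-0.05,"ax":0,"ay":0,"az":0},{"tx":4.05,"ty":0,"tz":-0.05,"ax":0,"ay":0,"az":0}]'
python3 -m crank '[{"tx":0,"ty":0,"tz":0,"ax":0,"ay":0,"az":0},{"tx":0,"ty":0,"tz":0,"ax":0,"ay":0,"az":0},{"tx":0,"ty":0,"tz":0,"ax":0,"ay":0,"az":0},{"tx":0,"ty":0,"tz":0,"ax":0,"ay":0,"az":0},{"tx":0,"ty":0,"tz":0,"ax":0,"ay":0,"az":0},{"tx":0,"ty":0,"tz":0,"ax":0,"ay":0,"az":0},{"tx":0,"ty":0,"tz":0,"ax":0,"ay":0,"az":0},{"tx":0,"ty":0,"tz":0,"ax":0,"ay":0,"az":0}]' 1 60
python3 rk.py 45 0 .012
python3 -c "
from h import *
d=grab('wrist');save(d,'w10.png')"
```

```text
clock: 23.57
ee_pos: [0.5651, 0.3095, 0.0616]
orientation: [[-0.7, 0.705, 0.112], [-0.079, 0.079, -0.994], [-0.709, -0.705, 0.0]]
wrist_force: [-1.0, -0.3, -0.2]
opening: 0.0299
clock: 24.23
ee_pos: [0.5653, 0.3093, 0.0605]
orientation: [[-0.701, 0.704, 0.112], [-0.079, 0.079, -0.994], [-0.708, -0.706, 0.001]]
wrist_force: [1.8, 1.2, 5.3]
opening: 0.0076
24.2333 [0.56533084 0.30926761 0.06053665] [-0.47  1.02  0.06  0.96 -0.28  1.91 -1.87] 0.0076149454906576375
[0.56547584 0.30893894 0.0607    ]
shift cm [-0.02 -0.    0.03] turn deg [ 0.   0.1 -0.1]
```

View pics/w10.png

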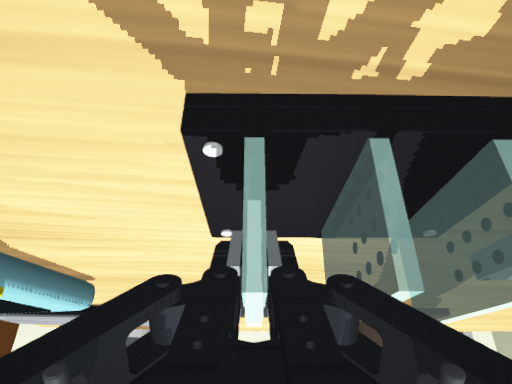

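```bash
cat > plan.py <<'E'
from scan import *
from scipy.spatial.transform import Slerp
import time
phi=np.radians(45)
C0=np.r_[.5615,.3085,.0627]-.008*ry-.02*rz
p0,R0=pose(C0,rx,ry,rz,phi,.012,.018,1)
p1=p0+[0,0,.14]
# yawed: slide upright, y along world ey
p2,R2=pose(np.zeros(3),ex,ey,ez,phi,.012,.018,1)
p2=np.array([.52,.20,.26])
pf,Rf=pose(Cfin,sx,ey,sz,phi,.012,.018,1)
if __name__=='__main__':
    print(pf,Rf.round(3))
    q=np.array([-.47,1.02,.06,.96,-.28,1.91,-1.87])
    for (pa,Ra),(pb,Rb) in (((p0,R0),(p1,R0)),((p1,R0),(p2,R2)),((p2,R2),(pf,Rf))):
        S=Slerp([0,1],Ro.from_matrix([Ra,Rb]))
        for u in np.linspace(.2,1,5):
            b=ik(pa+(pb-pa)*u,S(u).as_matrix(),[q]); q=b[1]; print(u.round(1),b[0].round(4),q.round(2),flush=True)
E
timeout 500 python3 plan.py
```

```text
[0.49989012 0.02162873 0.15772792] [[ 0.549  0.449  0.705]
 [-0.67   0.741  0.05 ]
 [-0.5   -0.5    0.707]]
0.2 0.0 [-0.47  1.01  0.06  0.93 -0.29  1.95 -1.88]
0.4 0.0 [-0.47  0.98  0.06  0.92 -0.29  1.99 -1.89]
0.6 0.0 [-0.47  0.96  0.06  0.9  -0.3   2.03 -1.9 ]
0.8 0.0 [-0.37  0.95 -0.17  0.87 -0.17  2.06 -2.  ]
1.0 0.0342 [-0.32  0.91 -0.28  0.87 -0.12  2.06 -2.06]
0.2 0.0845 [-0.55  0.84  0.07  0.95 -0.11  2.06 -1.65]
0.4 0.0421 [-0.82  0.84  0.47  1.02 -0.1   2.06 -1.22]
0.6 0.0 [-0.89  0.76  0.43  1.13  0.1   1.98 -1.  ]
0.8 0.0 [-0.99  0.62  0.41  1.33  0.28  1.83 -0.83]
1.0 0.0 [-1.01  0.45  0.29  1.53  0.48  1.69 -0.72]
0.2 0.0 [-0.98  0.35  0.22  1.7   0.59  1.56 -0.9 ]
0.4 0.0 [-0.93  0.28  0.14  1.87  0.71  1.45 -1.11]
0.6 0.0 [-0.94  0.22  0.14  2.02  0.83  1.35 -1.32]
0.8 0.0 [-0.96  0.19  0.15  2.17  0.97  1.26 -1.56]
1.0 0.0 [-0.97  0.2   0.16  2.31  1.13  1.2  -1.84]
```

```bash
python3 -m crank '[{"tx":-0.2,"ty":-0.2,"tz":0,"ax":0,"ay":0,"az":0},{"tx":-0.6,"ty":-0.6,"tz":0,"ax":0,"ay":0,"az":0},{"tx":-1.2,"ty":-1.2,"tz":0,"ax":0,"ay":0,"az":0},{"tx":-2,"ty":-2,"tz":0,"ax":0,"ay":0,"az":0},{"tx":-3,"ty":-3,"tz":0,"ax":0,"ay":0,"az":0},{"tx":-4.5,"ty":-4.5,"tz":0,"ax":0,"ay":0,"az":0},{"tx":-6,"ty":-6,"tz":0,"ax":0,"ay":0,"az":0},{"tx":-7.5,"ty":-7.5,"tz":0,"ax":0,"ay":0,"az":0}]'
python3 -c "
from plan import *
from h import *
s=get_state();print(s['joint_positions'].round(2))
go(p2,R2)"
```

```text
clock: 24.95
ee_pos: [0.5648, 0.3092, 0.1686]
orientation: [[-0.701, 0.704, 0.112], [-0.08, 0.078, -0.994], [-0.708, -0.706, 0.001]]
wrist_force: [-0.1, 0.1, -2.1]
opening: 0.0073
[-0.47  0.93  0.05  0.91 -0.29  2.06 -1.92]
shift cm [ -2.46 -10.46  10.36] turn deg [-62.  -61.9  -0. ]
```

```bash
python3 -c "
from plan import *
from h import *
go([.49,.26,.19],R2)"
```

```text
shift cm [ 4.12 -7.16  4.05] turn deg [-62.  -61.9  -0. ]
```

```bash
python3 -m crank '[{"tx":0.3,"ty":-0.5,"tz":0.3,"ax":-2,"ay":-2,"az":0},{"tx":0.7,"ty":-1.1,"tz":0.6,"ax":-5,"ay":-5,"az":0},{"tx":1.1,"ty":-1.8,"tz":1,"ax":-9,"ay":-9,"az":0},{"tx":1.5,"ty":-2.5,"tz":1.4,"ax":-13,"ay":-13,"az":0},{"tx":1.8,"ty":-3.1,"tz":1.8,"ax":-17,"ay":-17,"az":0},{"tx":2.1,"ty":-3.7,"tz":2.1,"ax":-21.5,"ay":-21.5,"az":0},{"tx":2.4,"ty":-4.2,"tz":2.4,"ax":-26,"ay":-26,"az":0},{"tx":2.7,"ty":-4.7,"tz":2.6,"ax":-30.5,"ay":-30.5,"az":0}]'
python3 -c "
from plan import *
from h import *
s=get_state();print(s['ee_pos'],s['joint_positions'].round(2),s['opening'])
go([.49,.24,.20],R2);go([.50,.20,.23],R2)"
```

```text
clock: 25.62
ee_pos: [0.5158, 0.2775, 0.1818]
orientation: [[-0.455, 0.458, 0.764], [-0.541, 0.54, -0.645], [-0.708, -0.707, 0.002]]
wrist_force: [0.1, -0.3, -2.0]
opening: 0.0071
[0.51577128 0.27748017 0.18184462] [-0.63  0.78 -0.04  1.13  0.18  2.   -1.37] 0.0070878116951845396
shift cm [ 1.91 -4.48  0.45] turn deg [-31.3 -31.2   0. ]
shift cm [ 1.5  -8.31  3.8 ] turn deg [-31.3 -31.2   0. ]
```

```bash
python3 -m crank '[{"tx":0.2,"ty":-1,"tz":0.4,"ax":-3.5,"ay":-3.5,"az":0},{"tx":0.4,"ty":-2,"tz":0.9,"ax":-7.5,"ay":-7.5,"az":0},{"tx":0.6,"ty":-3,"tz":1.4,"ax":-11.5,"ay":-11.5,"az":0},{"tx":0.8,"ty":-4,"tz":1.8,"ax":-15.5,"ay":-15.5,"az":0},{"tx":1,"ty":-5,"tz":2.3,"ax":-19.5,"ay":-19.5,"az":0},{"tx":1.2,"ty":-6.1,"tz":2.8,"ax":-23.5,"ay":-23.5,"az":0},{"tx":1.4,"ty":-7.2,"tz":3.3,"ax":-27.5,"ay":-27.5,"az":0},{"tx":1.5,"ty":-8.3,"tz":3.8,"ax":-31.3,"ay":-31.3,"az":0}]'
python3 -c "
from plan import *
from h import *
s=get_state();print(s['ee_pos'],s['joint_positions'].round(2),s['opening'])
go(pf,Rf)"
```

```text
clock: 26.28
ee_pos: [0.4992, 0.2002, 0.23]
orientation: [[0.052, -0.049, 0.997], [-0.706, 0.705, 0.071], [-0.707, -0.708, 0.002]]
wrist_force: [0.0, -0.1, -1.0]
opening: 0.0073
[0.49917167 0.20021033 0.22999034] [-0.68  0.43 -0.17  1.59  0.6   1.73 -0.88] 0.0072839570284558034
shift cm [17.71 -7.48 -1.21] turn deg [ 31.8 -31.7   0. ]
```

```bash
python3 -m crank '[{"tx":0.6,"ty":-0.2,"tz":0,"ax":1.5,"ay":-1.5,"az":0},{"tx":1.7,"ty":-0.6,"tz":-0.1,"ax":4,"ay":-4,"az":0},{"tx":3,"ty":-1.2,"tz":-0.2,"ax":7,"ay":-7,"az":0},{"tx":4.5,"ty":-1.8,"tz":-0.3,"ax":10,"ay":-10,"az":0},{"tx":6,"ty":-2.4,"tz":-0.4,"ax":13,"ay":-13,"az":0},{"tx":7.5,"ty":-3,"tz":-0.5,"ax":16,"ay":-16,"az":0},{"tx":9,"ty":-3.7,"tz":-0.6,"ax":19,"ay":-19,"az":0},{"tx":10.5,"ty":-4.4,"tz":-0.7,"ax":22,"ay":-22,"az":0}]'
python3 -c "
from plan import *
from h import *
s=get_state();print(s['ee_pos'],s['joint_positions'].round(2),s['opening'])
go(pf,Rf)"
```

```text
clock: 26.95
ee_pos: [0.4997, 0.094, 0.1867]
orientation: [[0.415, 0.323, 0.851], [-0.681, 0.73, 0.055], [-0.603, -0.602, 0.523]]
wrist_force: [-0.1, -0.7, -1.2]
opening: 0.0072
[0.49967093 0.0940384  0.18674885] [-0.72  0.22 -0.13  2.06  0.92  1.37 -1.46] 0.007207409473581976
shift cm [ 6.69 -3.53 -1.9 ] turn deg [ 9.4 -9.7  0.1]
```

```bash
python3 -m crank '[{"tx":1.2,"ty":-0.6,"tz":-0.3,"ax":1.7,"ay":-1.7,"az":0},{"tx":2.5,"ty":-1.3,"tz":-0.7,"ax":3.5,"ay":-3.6,"az":0},{"tx":3.8,"ty":-2,"tz":-1.1,"ax":5.3,"ay":-5.5,"az":0},{"tx":5,"ty":-2.6,"tz":-1.4,"ax":7,"ay":-7.2,"az":0},{"tx":6,"ty":-3.1,"tz":-1.7,"ax":8.4,"ay":-8.7,"az":0},{"tx":6.5,"ty":-3.4,"tz":-1.8,"ax":9.2,"ay":-9.5,"az":0},{"tx":6.7,"ty":-3.5,"tz":-1.9,"ax":9.4,"ay":-9.7,"az":0.1},{"tx":6.7,"ty":-3.5,"tz":-1.9,"ax":9.4,"ay":-9.7,"az":0.1}]'
python3 -c "
from plan import *
from h import *
for n in ('scene','top','wrist'): d=grab(n);save(d,n+'11.png')
s=get_state();print(s['clock'],s['ee_pos'],s['joint_positions'].round(2),s['opening'],s['wrist_force'])
go(pf,Rf)
d=cv2.imread('pics/scene11.png');t=cv2.imread('pics/top11.png')
cv2.imwrite('pics/z11.png',np.hstack([cv2.resize(d[100:280,120:320],(400,360)),cv2.resize(t[100:280,180:380],(400,360))]))"
```

```text
clock: 27.62
ee_pos: [0.4998, 0.0219, 0.157]
orientation: [[0.546, 0.448, 0.708], [-0.672, 0.739, 0.05], [-0.501, -0.503, 0.704]]
wrist_force: [1.3, 0.5, -1.2]
opening: 0.0075
27.7667 [0.50041644 0.0231172  0.15703074] [-0.71  0.19 -0.09  2.29  1.16  1.24 -1.82] 0.007323112827340566 [ 0.48564756  0.39051337 -1.73316516]
shift cm [ 0.04 -0.17  0.  ] turn deg [ 0.2 -0.2  0. ]
```

View pics/z11.png

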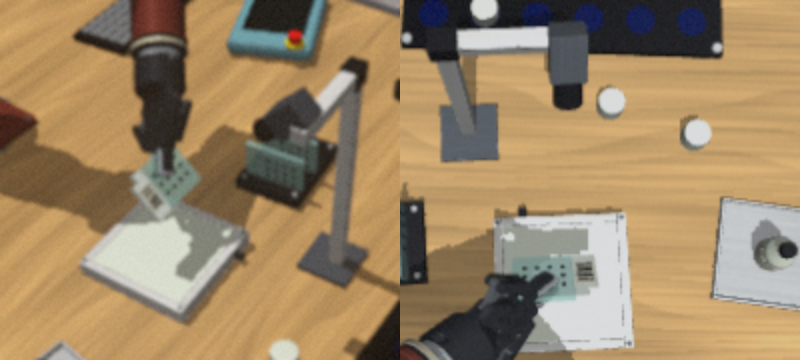

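View pics/wrist11.png

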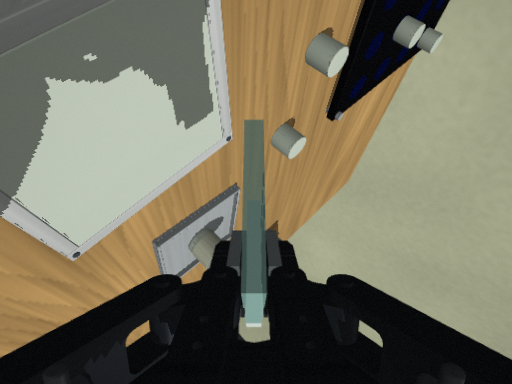

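View pics/scene11.png

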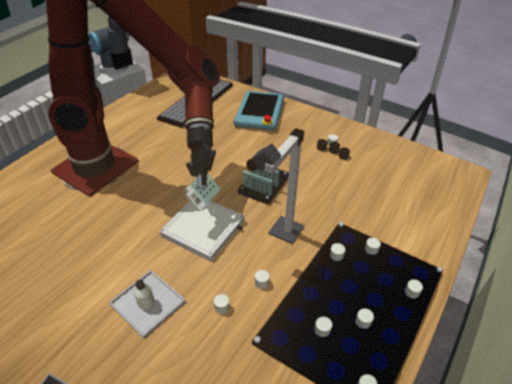

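The label (dark bars) is uncovered at the -y end of the slide, facing up towards the camera; it shows at about (585,270) in the enlarged top view. I'll check the plane and position with depth.

```bash
python3 - <<'E'
from plan import *
from h import *
O=np.r_[.5147,-.0074,.025]; B=np.c_[ex,ey,ez]
for n in('top','scene'):
    d=grab(n); W=cloud(d); L=(W-O)@B
    x0,x1,y0,y1=(-.07,.07,-.055,.0) 
    m=(L[...,0]>x0)&(L[...,0]<x1)&(L[...,1]>-.045)&(L[...,1]<-.006)&(L[...,2]>.06)&(L[...,2]<.2)
    m[:]=cv2.erode(m.astype(np.uint8),np.ones((3,3)))>0
    Q=L[m]; c=Q.mean(0); u,s,v=np.linalg.svd(Q-c); nn=v[2]*np.sign(v[2][2])
    print(n,len(Q),'centre',c.round(3),'normal',nn.round(3),'min',Q.min(0).round(3),'max',Q.max(0).round(3))
    # expected label
    lab=Cfin-.036*ey-.003*sz+.004*sx; px=proj(d,[lab])[0]; print('label exp box frame',((lab-O)@B).round(3),px.round(1))
    bars=(d['img'].max(2)<110)
    i,j=int(px[1]),int(px[0]); sub=bars[i-8:i+9,j-8:j+9]; ys,xs=np.nonzero(sub); print('dark bars centroid',xs.mean()+j-8,ys.mean()+i-8,len(xs))
    print('bottle', end=' ')
    k=(abs(W[...,0]-.56)<.05)&(abs(W[...,1]+.288)<.05)&(W[...,2]>.085)&(W[...,2]<.11); print(W[k].mean(0).round(3),W[k].max(0).round(3))
    im=d['img']; cv2.imwrite('pics/%s_lab.png'%n,cv2.resize(im[i-30:i+30,j-40:j+40],None,fx=7,fy=7,interpolation=cv2.INTER_CUBIC)[...,::-1])
E
```

```text
top 185 centre [ 0.002 -0.019  0.125] normal [ 0.694 -0.007  0.72 ] min [-0.024 -0.031  0.1  ] max [ 0.026 -0.008  0.149]
label exp box frame [ 0.005 -0.018  0.121] [270.7 235.9]
dark bars centroid 271.2926829268293 235.5121951219512 41
bottle [ 0.559 -0.29   0.093] [ 0.568 -0.279  0.099]
scene 143 centre [ 0.004 -0.022  0.122] normal [0.711 0.058 0.701] min [-0.021 -0.034  0.101] max [ 0.024 -0.01   0.146]
label exp box frame [ 0.005 -0.018  0.121] [195.9 197.5]
dark bars centroid 196.68421052631578 196.3684210526316 19
bottle [ 0.562 -0.292  0.092] [ 0.572 -0.281  0.098]
```

View pics/top_lab.png

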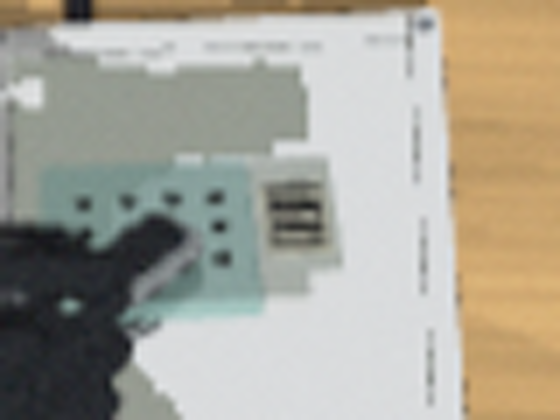

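View pics/scene_lab.png

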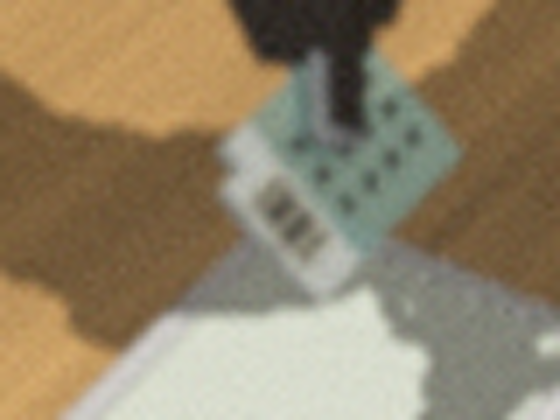

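The notch is at the robot-side -y corner, which is upper left for the camera. The label normal is 44° towards the camera and the label is within 1 px of where I expected it. I'll hold still for one call, then hand in.

```bash
python3 -m crank '[{"tx":0,"ty":0,"tz":0,"ax":0,"ay":0,"az":0},{"tx":0,"ty":0,"tz":0,"ax":0,"ay":0,"az":0},{"tx":0,"ty":0,"tz":0,"ax":0,"ay":0,"az":0},{"tx":0,"ty":0,"tz":0,"ax":0,"ay":0,"az":0},{"tx":0,"ty":0,"tz":0,"ax":0,"ay":0,"az":0},{"tx":0,"ty":0,"tz":0,"ax":0,"ay":0,"az":0},{"tx":0,"ty":0,"tz":0,"ax":0,"ay":0,"az":0},{"tx":0,"ty":0,"tz":0,"ax":0,"ay":0,"az":0}]'
python3 -c "
from workcell import *
s=get_state();print(s['clock'],abs(s['dq']).max(),s['opening']);print(sign_off())"
```

```text
clock: 28.53
ee_pos: [0.4999, 0.0223, 0.1562]
orientation: [[0.546, 0.446, 0.709], [-0.671, 0.739, 0.052], [-0.501, -0.504, 0.703]]
wrist_force: [0.2, 0.4, -1.3]
opening: 0.0075
28.5333 0.0009847814873650401 0.00746595284159075
the job is handed in; nothing more can be done
None
```

The job is handed in at 28.5 s. The bottle stands upright and released in the middle of the steel tray, and the robot is holding the labelled slide still over the light box.

I drew the slide out twice. My first, upright grip could not reach the 45° pose because of the joint 2 and 4 limits, so I put the slide back in its slot. I then gripped it again on the clear glass, leaning 45° within the slide's plane, and carried it over.

**Last checks:**
- **Label position:** its centre is about 0.12 m above the light box, within about 2 cm of the middle, and its bars show within about 1.5 px of the predicted spot in both views.
- **Slope:** the label face leans about 44° (top view) to 45° (scene view) towards the camera. The sideways lean disagreed slightly: about 0° in the top view, about 3° in the scene view.
- **Notch and grip:** the notch is at the camera's upper left, the label is uncovered, and the fingers are on clear glass only, with the arm still.
- **Bottle:** cap measured at (0.56, -0.29), close to the tray's centre. It was pressed down with up to about 14 N as it was set down, then eased before release.
- **Other things:** both pucks look unmoved in the pictures. The plain slides were in place in the rack when I drew out the labelled slide.

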